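Wedge a workpiece level and tight under the bridge of a drilling jig

ROBOT

A 7-joint arm with a two-finger parallel gripper is mounted at the origin on the work surface; the furniture and walls round the work are solid. World frame = base frame: x ahead of the robot, y to its left, z up, the work surface at z = 0. Lengths are in m, angles in rad, forces in N, time in s.
With the tool pointing down it reaches from about 0.425 to 1.025 m from the base axis. Payload 3.6 kg.
Tool frame: the origin (TCP) lies at the very end of the fingers, on their centre line; the grasp point (between the pads) lies 19 mm behind it (manip.grip_depth is the distance from the TCP to the grasp point, in m); z points along the fingers, y is the direction in which the jaws open and shut (so a half turn about z gives the same grasp; the last joint's range is limited). The gripper opens to 85 mm and grips with 20 to 120 N. Pads are 22 mm wide; open, the fingers measure 114 mm over their backs; the gripper's body (76 mm by 85 mm) begins 54 mm behind the grasp point. The pads swing forward as they close: fully open they stand 13 mm farther back than shut.
Start: joints at [1.145, 0.591, 0.048, 1.609, -0.033, 0.943, -0.034], TCP at [0.237, -0.685, 0.231] pointing down, gripper open.
Joint ranges: [-2.69, 2.69], [-0.47, 2.24], [-1.27, 1.36], [0.19, 2.51], [-1.53, 4.68], [0.08, 2.07], [-3.09, 3.09]. Speed limits (rad/s): [2.57, 2.57, 3.14, 3.14, 3.14, 3.14, 3.14].

INTERFACE

Orientations are given as [roll, pitch, yaw] about the fixed x, y, z axes, in that order (R = Rz(yaw) Ry(pitch) Rx(roll)).
In Python, from plant import sense, eyes, manip gives the robot as it stands. The module is installed in compiled form; this text tells all that it offers.
- The arm moves only by the tool send_rows, never from a script. Its argument "plan" is a list of rows, each a list of 3 entries, a list of its own where there are three numbers: the shift along the tool's x, y, z in cm, then the turn, a rotation vector about the tool's x, y, z in degrees, then the finger opening in cm, from 0 to 8.54. In form: [[[x, y, z], [wx, wy, wz], grip], ...]. A call has exactly 10 rows; each row is the pose to reach, as a shift and turn from the pose commanded when the call began, along the tool's axes at that moment; what a row does not reach only later rows make up. A row lasts 1/12 s, in which the tool goes at most 41.7 mm and 7.16 degrees, less where a joint would pass 70% of its speed; a pose out of reach is approached as far as the arm can. A call with a gripper value outside its range is refused whole. The fingers move at their own pace and stop on an object; the grip force is fixed at half the most. Time passes only in rows, so rows that repeat a pose let the fingers close, or fill a call up. It gives the time, the measured TCP pose, the force and the opening at its end, in the units of the state.
- sense(): the state, without advancing time (a new reading comes with each control period).
- eyes.grab_frame(name): name is "scene" or "top"; returns a dict with "frame" (480x640x3 uint8, red, green, blue), "depth" (480x640 float32, m along the optical axis (not along the pixel's ray), 0 where there is no reading), "fx", "fy", "cx", "cy" (pixels), "eye" and "orientation" of the camera in the world. Camera axes: x right, y down, z forward; pixel columns grow to the right and rows downward; lengths in m; the calibration is good to about 2 mm. A picture is of the moment at which its call begins.
- manip.job_done(): hands the job in, once; it reports no verdict.
Trained networks look in the newest picture that a camera, given by its name, has taken for a name from the list of things; names that differ only in an ending like _2 or _b are one class to them, and where a whole thing is asked for, a point or a joint stands for the part that bears it (a point fixed in the world has none). Each returns a list of dicts, best first, with "confidence" (0 to 1); they miss things now and then, are a little off and sometimes report something else, mostly with a low value. They report only what shows in the picture. A call takes as long as a camera call.
- eyes.find_in(camera, query): "extent" ([left, top, right, bottom] in pixels, round what is visible of it).
- eyes.cut_out(camera, query): "pixels" (480x640 bool, what is visible of it) and "extent" ([left, top, right, bottom] in pixels, round what is visible of it).
The state is a dict: "t": time; "qpos": joint angles; "dq": joint speeds; "joint_efforts": joint torques, N m; "tool_pos": TCP position; "eef_rot": TCP orientation; "force": force on the tool from outside, world axes, zero at the start; "ft_torque": the same for the moment, N m; "finger_gap": finger opening in m.
Only numpy, scipy, OpenCV 4.12 (cv2) and the standard library are available. Lean on these libraries where they do the work, as an engineer would, in place of code of your own. Each camera call takes 0.05 s, during which the arm holds its last target.

TASK

The wooden block in the drilling jig droops at its open end. Take the tapered wedge, start its thin end under the drooping end and push it in along the jig until the block sits level and firmly tight against the metal bridge, hand-tight only so as not to strain the bridge. Let go, and leave the tape measure, masking tape and padlock where they lie.

Things in the scene. Friction and masses are not known exactly. Their poses are not given: they have to be found in the camera images.
- jig: Wooden drilling jig screwed to the bench. Base board 290 x 110 x 12 mm (x -185 to 105 mm), two cheeks 49 mm apart (x -50 to 100, 18 thick, to z = 66), end stop (face at x = 97), metal bridge over the open end, top of all at z = 82. Origin: under the base board on the centre line; z up; +x is the way the wedge is driven
- bridge (a point): Centre of the underside of the jig's aluminium bridge (50 x 85 x 8 mm, with a drill bush on top) at x = -25, z = 66 mm of the jig; it spans x = -50 to 0. When the block is level its top meets this face
- ledge (a point): Front edge of the jig's rear ledge, x = 72, z = 28 mm of the jig; the ledge runs to x = 97 and carries the block's far end
- mouth (a point): Point on the jig's centre line at x = -43, z = 15 mm of the jig, axes as the jig's: below the block's near lower edge once the block is against the end stop. Beside it stand two rests, 39 mm apart, x = -50 to -22, tops at z = 22 mm, on which the block's near end lies at first
- strip (a point): Point on the jig's centre line at x = -150, z = 15 mm of the jig, over the steel packing strip (38 mm wide, x = -183 to 58) on which the wedge slides and can lie flat before the mouth. Strips of different thickness are fitted: the real top is at z = 13 to 17 mm and is not reported, so the final depth of the wedge (64 to 96 mm past the block's edge, a little more to be tight) must be felt
- block: Softwood block 45 x 140 x 38 mm, 0.14 to 0.28 kg, in the jig with 2 mm of room on each side. Origin: centre of its underside; its y axis is its length, along the jig's +x. At first its far end lies on the ledge, 4 mm short of the end stop, and its near end droops 6 mm (tilt 0.05 rad). Wedging slides it to the stop and lifts it level; then it meets the bridge and resistance climbs
- wedge: Loose hardwood wedge 132 x 28 mm, 0.08 kg, on its flat sole. Origin: centre of the sole; z up; +x to the thin end. 3 mm thick at the tip (x = 66), rising 1 in 8 to 19.5 mm (x = -66). On the thick end stands a heel 22 (x) x 24 (y) mm, x = -66 to -44, top 54 mm above the sole. It swings easily in a grip. Waxed, friction about 0.35: once tight it holds by itself
- wedge_tip (a point): Middle of the lower edge of the wedge's thin end, x = 66 of the wedge. Lifting the block takes a push of 1 to 6 N; once the block meets the bridge the push climbs by 1 to 4 N a mm, and a push of 7 to 10 N along the jig, the sole flat on the strip, leaves it tight (over 5 N between wedge and block). Over 20 N between them strains the bridge
- wedge_heel (a point): Middle of the wedge's heel, x = -55 of the wedge, 40 mm above the sole (14 mm below its top), to be gripped across its 24 mm width. To push the loose wedge from behind, push on the heel's flat end low down, within 10 mm of the sole: pushed higher up it tips nose-down and jams, and is slack again when let go
- tape_measure: Bystander: yellow tape measure 37 x 81 x 67 mm on the bench; origin under its centre
- masking_tape: Bystander: roll of masking tape lying flat, 92 mm across, 24 mm high; origin under its centre
- padlock: Bystander: brass padlock lying flat, 66 x 45 x 17 mm; origin under its centre

How it is judged:
On the way, in this order (a step that is already met when the one before it is completed fails the run):
1. the wedge's thin end has been started under the block's drooping end (x of wedge_tip in the frame of jig above -0.035 m and z of wedge_tip in the frame of jig below 0.024 m and angle between the x axis of wedge and the x axis of jig, either way round below 0.2 rad), for 0.1 s.
2. the block is level and wedged tight (angle between block's own z axis and vertical below 0.015 rad and contact force between wedge and block above 5 N), for 0.2 s.
At the end, for the whole second after the job is handed in: The block lies level in the jig (within 0.015 rad, its underside raised to the height of the ledge), pressed up to the bridge by the wedge with more than 5 N between wedge and block; the wedge is under it, let go and at rest (all of step 2 and x of wedge_tip in the frame of jig above 0 m and z of block in the frame of jig above 0.0265 m and linear speed of each of wedge, block below 0.01 m/s); the robot touches nothing.
It fails at once if the wedge bears on the block with more than 20 N, straining the bridge (contact force between wedge and block above 20 N).
It fails at once if a bystander is pushed more than 20 mm (distance of any of tape_measure, masking_tape, padlock from where it was at the start of the episode above 0.02 m).
It also fails if it takes over 64 s, if anything falls off the work surface, if the arm or the gripper's body presses on something with over 40 N, if the wrist force passes 120 N, or if a joint passes its speed limit or range.

## Working session

There is one attempt and no reset: what is moved stays moved. The work goes in short steps, Python scripts to look and compute and a tool call to move; the robot and the scene stay as the last step left them, time stands still between calls to the robot, and variables do not carry over. Pictures are saved under pics/ and viewed, and the job is handed in when it is done.

Besides the shell and the picture viewer there is one more tool, called after "Request:" as name(argument=value, ...) on one line, values as JSON. send_rows: Moves the arm, as the interface text tells. Its arguments: {"type":"object","properties":{"plan":{"type":"array","items":{"type":"array"}}},"required":["plan"]}

```bash
mkdir -p pics
cat > h.py <<'E'
import numpy as np,cv2
from plant import sense,eyes,manip
from scipy.spatial.transform import Rotation as R
def grab(n):
    f=eyes.grab_frame(n); return f
def camR(f):
    o=np.array(f["orientation"],float)
    if o.shape==(3,3): return o
    return R.from_euler('xyz',o).as_matrix() if o.size==3 else R.from_quat(o).as_matrix()
def cloud(f):
    d=f["depth"]; v,u=np.mgrid[0:480,0:640]
    P=np.stack([(u-f["cx"])/f["fx"]*d,(v-f["cy"])/f["fy"]*d,d],-1)
    return P@camR(f).T+np.array(f["eye"])
E
python3 - <<'E'
from h import *
s=sense();print({k:np.round(v,3) for k,v in s.items()})
for n in("scene","top"):
    f=grab(n);print(n,f["eye"],f["orientation"],f["fx"],f["cx"],f["cy"])
    cv2.imwrite(f"pics/{n}0.png",f["frame"][:,:,::-1])
    np.savez(f"{n}0.npz",**f)
    for q in["jig","block","wedge","wedge_heel","tape_measure","masking_tape","padlock"]:
        r=eyes.cut_out(n,q)
        P=cloud(f)
        for x in r[:2]:
            m=x["pixels"]&(f["depth"]>0)
            print(q,round(x["confidence"],2),np.round(x["extent"]),np.round(np.median(P[m],0),3) if m.any() else None, np.round(P[m].min(0),3),np.round(P[m].max(0),3))
E
```

```text
{'t': np.float64(0.0), 'qpos': array([ 1.144,  0.592,  0.048,  1.61 , -0.033,  0.943, -0.034]), 'dq': array([-0.001, -0.002, -0.001, -0.   ,  0.001,  0.   , -0.001]), 'joint_efforts': array([ 0.0000e+00, -5.4869e+01,  1.5470e+00, -1.9812e+01,  9.0000e-03,
        9.0000e-03,  0.0000e+00]), 'tool_pos': array([ 0.237, -0.684,  0.23 ]), 'eef_rot': array([-3.139,  0.   ,  0.333]), 'force': array([-1.219, -0.685,  0.417]), 'ft_torque': array([ 0.016, -0.015, -0.005]), 'finger_gap': np.float64(0.085)}
scene [0.02440253 0.41920288 0.72047349] [-2.43310109e+00  5.86603162e-04 -2.12276874e+00] 506.6652746449837 318.40850425294155 239.64592121149408
jig 0.85 [292. 182. 462. 270.] [0.496 0.008 0.015] [ 0.409 -0.715 -0.857] [1.257 0.159 0.084]
jig 0.54 [308. 303. 367. 360.] [0.36  0.181 0.022] [ 0.318  0.132 -0.003] [0.411 0.224 0.028]
block 0.59 [366. 190. 448. 225.] [ 0.482 -0.073  0.064] [ 0.443 -0.13   0.013] [0.538 0.024 0.074]
wedge_heel 0.81 [197. 264. 239. 330.] [0.524 0.31  0.012] [ 0.468  0.283 -0.004] [0.61  0.331 0.057]
tape_measure 0.96 [379. 273. 416. 319.] [0.353 0.075 0.052] [ 0.
[... 671 characters left out ...]
ck 0.97 [409. 229. 469. 269.] [ 0.479 -0.074  0.064] [ 0.444 -0.121  0.055] [ 0.514 -0.026  0.07 ]
wedge 0.87 [198. 184. 232. 258.] [0.525 0.308 0.011] [ 0.467  0.286 -0.004] [0.6   0.343 0.059]
wedge_heel 0.75 [200. 186. 232. 253.] [0.527 0.308 0.011] [ 0.467  0.286 -0.002] [0.602 0.333 0.059]
wedge_heel 0.57 [301. 182. 484. 296.] [0.508 0.017 0.014] [ 0.409 -0.164 -0.003] [0.614 0.158 0.084]
tape_measure 0.55 [337. 303. 379. 332.] [0.361 0.063 0.06 ] [ 0.334  0.017 -0.003] [0.388 0.099 0.071]
masking_tape 0.68 [263. 290. 312. 345.] [0.365 0.183 0.023] [ 0.317  0.135 -0.004] [0.41  0.227 0.029]
padlock 0.93 [215. 291. 246. 334.] [0.363 0.277 0.016] [ 0.335  0.252 -0.003] [0.404 0.303 0.021]
```

View pics/scene0.png

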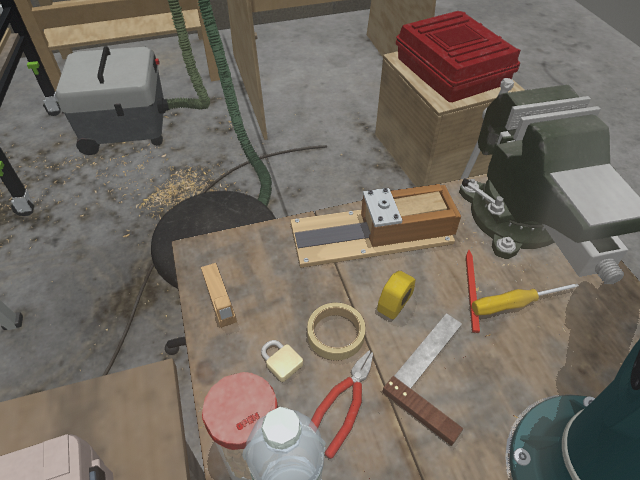

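View pics/top0.png

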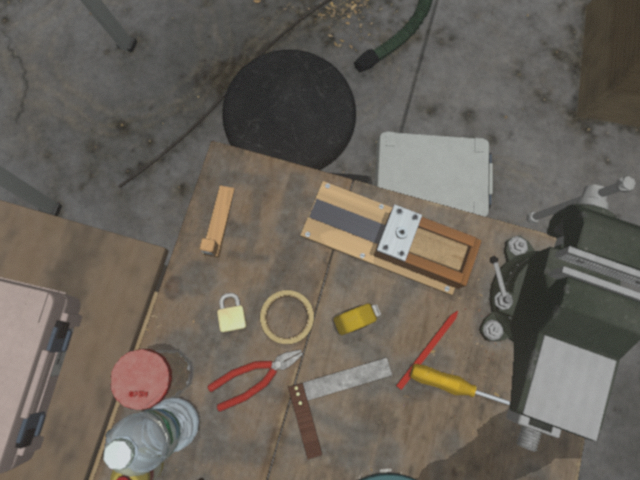

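Run:
```python
from h import *
for n in("scene","top"):
    f=dict(np.load(f"{n}0.npz"));P=cloud(f).reshape(-1,3)
    # wedge region
    m=(P[:,0]>.45)&(P[:,0]<.63)&(P[:,1]>.26)&(P[:,1]<.36)&(P[:,2]>.004)
    W=P[m]
    h=W[W[:,2]>.045]; print(n,"heel top",len(h),h.mean(0).round(4),h.min(0).round(3),h.max(0).round(3), cv2.minAreaRect(h[:,:2].astype(np.float32)*1000))
    print("all",cv2.minAreaRect(W[:,:2].astype(np.float32)*1000))
    lo=W[W[:,2]<.022];print("slope part",lo.min(0).round(3),lo.max(0).round(3))
    # jig
    m=(P[:,0]>.38)&(P[:,0]<.64)&(P[:,1]>-.2)&(P[:,1]<.19)
    J=P[m]
    b=J[(J[:,2]>.007)&(J[:,2]<.02)&(J[:,1]<.2)]; print("base",np.median(b[:,2]),cv2.minAreaRect(b[:,:2].astype(np.float32)*1000))
    t=J[J[:,2]>.06];print("top all",cv2.minAreaRect(t[:,:2].astype(np.float32)*1000))
```

```text
scene heel top 220 [0.4793 0.3161 0.0528] [0.469 0.303 0.045] [0.494 0.328 0.057] ((481.5443420410156, 315.6030578613281), (24.060810089111328, 23.553062438964844), 79.84778594970703)
all ((538.1369018554688, 320.750732421875), (77.6604995727539, 136.07412719726562), 70.82431030273438)
slope part [0.469 0.271 0.004] [0.602 0.355 0.022]
base 0.012405590584277593 ((446.7431945800781, -14.761444091796875), (369.6145935058594, 228.90277099609375), 71.07503509521484)
top all ((467.3650207519531, -100.83219909667969), (253.23431396484375, 97.3330307006836), 64.7917251586914)
top heel top 191 [0.4791 0.3172 0.0529] [0.467 0.305 0.046] [0.492 0.331 0.059] ((480.1763610839844, 318.142822265625), (24.67045783996582, 23.39312171936035), 79.8930892944336)
all ((540.385498046875, 311.94488525390625), (169.7845458984375, 91.2966537475586), 1.698213815689087)
slope part [0.454 0.265 0.004] [0.626 0.357 0.022]
base 0.01230374374106502 ((444.99298095703125, -9.665023803710938), (365.4404296875, 225.0919952392578), 70.2799072265625)
top all ((466.21014404296875, -72.46723937988281), (255.82081604003906, 171.28515625), 89.70626831054688)
```

Run:
```python
from h import *
for n in("scene","top"):
    f=dict(np.load(f"{n}0.npz"));P=cloud(f)
    x0,y0,x1,y1=(280,175,470,275) if n=="scene" else (290,170,490,305)
    cv2.imwrite(f"pics/{n}0c.png",cv2.resize(f["frame"][y0:y1,x0:x1,::-1],None,fx=4,fy=4,interpolation=cv2.INTER_CUBIC))
    Q=P[y0:y1,x0:x1].reshape(-1,3); 
    Q=Q[(Q[:,0]>.38)&(Q[:,0]<.64)&(Q[:,1]>-.2)&(Q[:,1]<.19)]
    b=Q[(Q[:,2]>.07)&(Q[:,2]<.079)];  
    print(n,"bridge",len(b),b.mean(0),cv2.minAreaRect(b[:,:2].astype(np.float32)*1000))
    b=Q[(Q[:,2]>.008)]
    print("all",cv2.minAreaRect(b[:,:2].astype(np.float32)*1000))
    b=Q[(Q[:,2]>.06)&(Q[:,2]<.0685)]
    print("cheeks",cv2.minAreaRect(b[:,:2].astype(np.float32)*1000))
    x0,y0,x1,y1=(180,250,260,340) if n=="scene" else (180,170,260,270)
    Q=P[y0:y1,x0:x1].reshape(-1,3)
    b=Q[(Q[:,2]>.006)&(Q[:,0]>.45)&(Q[:,0]<.61)&(Q[:,1]>.25)&(Q[:,1]<.36)]
    print("wedge",cv2.minAreaRect(b[:,:2].astype(np.float32)*1000))
    c=eyes.cut_out if 0 else None
```

```text
scene bridge 896 [ 0.50315928 -0.0075594   0.07397474] ((497.2507019042969, -34.14546585083008), (102.73519897460938, 87.7801513671875), 69.17747497558594)
all ((468.2772521972656, 9.577789306640625), (323.3274230957031, 193.41427612304688), 64.4532470703125)
cheeks ((486.94647216796875, -61.567779541015625), (161.1171112060547, 87.69595336914062), 69.59481048583984)
wedge ((533.4255981445312, 307.2528991699219), (28.047855377197266, 129.79745483398438), 80.84331512451172)
top bridge 1328 [ 0.50408152 -0.00721998  0.07386729] ((490.22479248046875, -46.93772888183594), (133.72789001464844, 86.12340545654297), 69.32733154296875)
all ((446.8918762207031, -3.7590179443359375), (353.38250732421875, 222.73475646972656), 69.64091491699219)
cheeks ((485.5575866699219, -59.672035217285156), (160.82113647460938, 86.06980895996094), 69.3752670288086)
wedge ((530.3931274414062, 310.4107971191406), (29.495067596435547, 125.38583374023438), 81.2225341796875)
```

View pics/top0c.png

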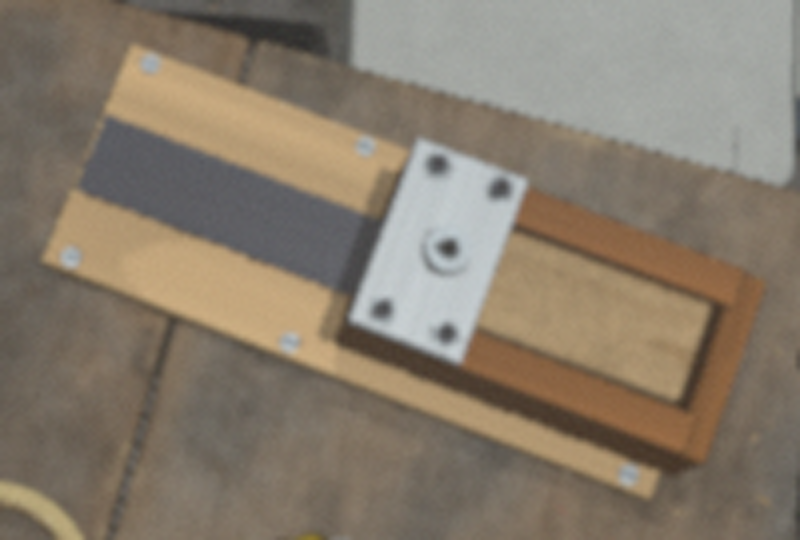

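View pics/scene0c.png

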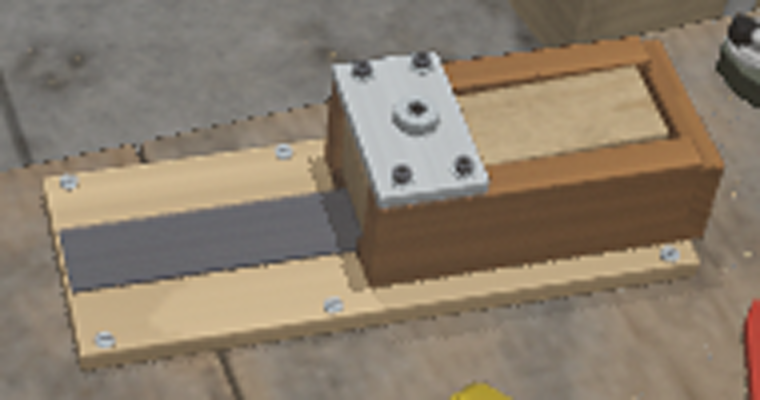

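```bash
cat >> h.py <<'E'
def proj(f,X):
    p=(np.atleast_2d(X)-np.array(f["eye"]))@camR(f)
    return np.c_[p[:,0]/p[:,2]*f["fx"]+f["cx"],p[:,1]/p[:,2]*f["fy"]+f["cy"]]
def T2(pose,X):
    x,y,a=pose; X=np.atleast_2d(X); c,s=np.cos(a),np.sin(a)
    return np.c_[x+c*X[:,0]-s*X[:,1],y+s*X[:,0]+c*X[:,1],X[:,2]]
E
python3 - <<'E'
from h import *
from scipy.optimize import least_squares
F={n:dict(np.load(f"{n}0.npz")) for n in("scene","top")}
obj=np.array([[-185,55,12],[-185,-55,12],[-50,42.5,74],[0,42.5,74],[0,-42.5,74],[-50,-42.5,74]])/1000
px={"top":np.array([[135,45],[42,262],[420,138],[527,180],[462,362],[348,322]])/4+[290-.4,170-.4],
"scene":np.array([[45,178],[82,358],[333,66],[440,55],[488,185],[378,197]])/4+[280-.4,175-.4]}
r=lambda p,ns:np.concatenate([(proj(F[n],T2(p,obj))-px[n]).ravel() for n in ns])
for ns in(["top"],["scene"],["top","scene"]):
    o=least_squares(r,[.4947,-.0308,np.radians(-110.6)],args=(ns,));print(ns,o.x.round(4),np.degrees(o.x[2]),np.abs(o.fun).max())
jp=o.x
for n in F:
    P=cloud(F[n]).reshape(-1,3);c,s=np.cos(jp[2]),np.sin(jp[2])
    d=P[:,:2]-jp[:2];L=np.c_[d@[c,s],d@[-s,c],P[:,2]]
    ins=lambda x0,x1,y0,y1:(L[:,0]>x0)&(L[:,0]<x1)&(L[:,1]>y0)&(L[:,1]<y1)
    print(n,"strip z",L[ins(-.175,-.08,-.015,.015),2].mean(),"base",L[ins(-.175,-.08,.025,.05),2].mean(),L[ins(-.175,-.08,-.05,-.025),2].mean(),"bridge",np.median(L[ins(-.045,-.005,.02,.04),2]), "cheek",np.median(L[ins(.01,.09,.028,.04),2]))
    x0,y0,x1,y1=(190,255,250,335) if n=="scene" else (190,175,250,265)
    cv2.imwrite(f"pics/{n}0w.png",cv2.resize(F[n]["frame"][y0:y1,x0:x1,::-1],None,fx=6,fy=6,interpolation=cv2.INTER_CUBIC))
E
```

```text
['top'] [ 0.4964 -0.0325 -1.9297] -110.5640855615975 0.7660090004725362
['scene'] [ 0.4958 -0.033  -1.9403] -111.17227355786486 0.9523568565845153
['top', 'scene'] [ 0.4961 -0.0327 -1.934 ] -110.8110328912367 0.9982625837068895
scene strip z 0.013597572068986406 base 0.012032431918482326 0.011833967283515129 bridge 0.07415861414318486 cheek 0.06572500852752339
top strip z 0.005578104185755407 base 0.005521044034692273 0.003411817558617058 bridge 0.0742744800616158 cheek 0.0657283114780185
```

View pics/top0w.png

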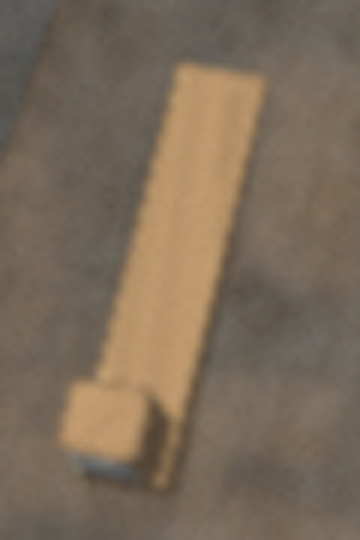

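View pics/scene0w.png

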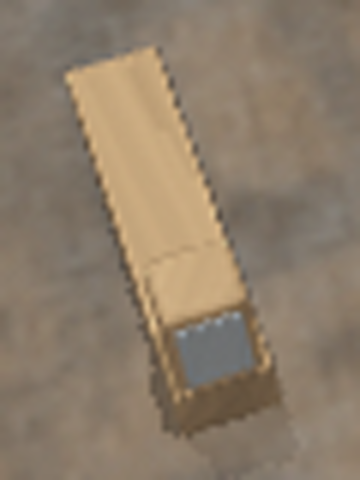

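Run:
```python
from h import *
from scipy.optimize import least_squares
F={n:dict(np.load(f"{n}0.npz")) for n in("scene","top")}
obj=np.array([[66,14,3],[66,-14,3],[-44,12,54],[-44,-12,54],[-66,12,54],[-66,-12,54]])/1000
px={"top":np.array([[180,65],[265,75],[78,380],[152,388],[62,450],[135,462]])/6+[190-.4,175-.4],
"scene":np.array([[68,75],[155,47],[147,255],[228,240],[170,322],[248,303]])/6+[190-.4,255-.4]}
r=lambda p,ns:np.concatenate([(proj(F[n],T2(p,obj))-px[n]).ravel() for n in ns])
for ns in(["top"],["scene"],["top","scene"]):
    o=least_squares(r,[.534,.308,np.radians(-9)],args=(ns,));print(ns,o.x.round(4),np.degrees(o.x[2]),np.abs(o.fun).max(),"heel",T2(o.x,[-.055,0,.04]).round(4))
jp=[.4961,-.0327,-1.934]
for n in F:
    P=cloud(F[n]).reshape(-1,3);c,s=np.cos(jp[2]),np.sin(jp[2])
    d=P[:,:2]-jp[:2];L=np.c_[d@[c,s],d@[-s,c],P[:,2]]
    ins=lambda x0,x1,y0,y1:(L[:,0]>x0)&(L[:,0]<x1)&(L[:,1]>y0)&(L[:,1]<y1)
    print(n,"strip z",np.median(L[ins(-.175,-.08,-.015,.015),2]),"base",np.median(L[ins(-.175,-.08,.025,.05),2]),np.median(L[ins(-.175,-.08,-.05,-.025),2]))
h=T2(o.x,[-.055,0,.04])[0]
s=sense();p=np.array(s["tool_pos"]);Rm=R.from_euler('xyz',s["eef_rot"]).as_matrix()
print("to above heel (tool cm)",(Rm.T@(np.array([h[0],h[1],.2])-p)*100).round(2))
```

```text
['top'] [ 0.5353  0.3081 -0.1482] -8.492461382266885 0.8988800217675532 heel [[0.4809 0.3162 0.04  ]]
['scene'] [ 0.5358  0.3061 -0.1572] -9.008752845535469 1.210813005308637 heel [[0.4815 0.3147 0.04  ]]
['top', 'scene'] [ 0.5355  0.307  -0.1527] -8.74846359383658 1.5480418711695165 heel [[0.4811 0.3154 0.04  ]]
scene strip z 0.013568416565197639 base 0.011916255453258584 0.012015474403188064
top strip z 0.013439913524858738 base 0.01179801975570699 0.01180862424020368
to above heel (tool cm) [ 55.78 -86.59   3.13]
```

Run:
```python
from h import *
F={n:dict(np.load(f"{n}0.npz")) for n in("scene","top")}
P=np.concatenate([cloud(F[n])[F[n]["depth"]>0].reshape(-1,3) for n in F])
for x0 in np.arange(.2,1.0,.1):
    print(round(x0,2),[ (lambda m: round(float(np.percentile(P[m,2],99)),2) if m.sum()>20 else None)((P[:,0]>=x0)&(P[:,0]<x0+.1)&(P[:,1]>=y0)&(P[:,1]<y0+.1)) for y0 in np.arange(-.8,.4,.1)])
s=sense();p=np.array(s["tool_pos"]);Rm=R.from_euler('xyz',s["eef_rot"]).as_matrix()
for w in([.45,-.56,.4],[.62,-.3,.4],[.68,0,.36],[.6,.2,.3],[.481,.3155,.16]):
    print(w,(Rm.T@(np.array(w)-p)*100).round(1))
```

```text
0.2 [None, None, None, None, 0.0, 0.2, 0.2, 0.03, 0.01, 0.02, 0.01, 0.24, 0.17]
0.3 [None, None, None, None, 0.24, 0.24, 0.23, 0.01, 0.07, 0.03, 0.03, 0.17, 0.0]
0.4 [None, None, None, None, 0.24, 0.24, 0.1, 0.08, 0.08, 0.02, 0.01, 0.05, 0.0]
0.5 [None, None, None, None, 0.19, 0.22, 0.07, 0.08, 0.08, 0.02, 0.01, 0.02, -0.05]
0.6 [None, None, None, None, None, None, None, None, 0.01, 0.01, 0.0, 0.0, -0.84]
0.7 [None, -0.84, -0.84, -0.73, -0.73, -0.74, None, None, -0.22, -0.22, -0.22, -0.22, -0.84]
0.8 [-0.84, -0.84, -0.84, -0.74, -0.73, -0.74, -0.74, -0.74, -0.22, -0.22, -0.22, -0.22, -0.84]
0.9 [-0.84, -0.84, -0.84, -0.73, -0.73, -0.74, -0.74, -0.74, -0.22, -0.22, -0.22, -0.22, -0.78]
[0.45, -0.56, 0.4] [ 24.2  -4.9 -16.9]
[0.62, -0.3, 0.4] [ 48.8 -23.9 -16.9]
[0.68, 0, 0.36] [ 64.3 -50.3 -12.9]
[0.6, 0.2, 0.3] [ 63.2 -71.8  -6.9]
[0.481, 0.3155, 0.16] [ 55.8 -86.6   7.1]
```

Request:
send_rows(plan=[[[24, -5, -17], [0, 0, -7], 8.5], [[24, -5, -17], [0, 0, -14], 8.5], [[24, -5, -17], [0, 0, -21], 8.5], [[24, -5, -17], [0, 0, -28], 8.5], [[24, -5, -17], [0, 0, -35], 8.5], [[24, -5, -17], [0, 0, -42], 8.5], [[24, -5, -17], [0, 0, -49], 8.5], [[34, -13, -17], [0, 0, -56], 8.5], [[44, -20, -17], [0, 0, -63], 8.5], [[49, -24, -17], [0, 0, -70], 8.5]])

```text
t: 1.63
tool_pos: [0.5138, -0.4577, 0.4005]
eef_rot: [3.14, 0.001, 1.56]
force: [0.4, -0.2, 0.4]
finger_gap: 0.0852
```

```bash
cat >> h.py <<'E'
def to(w,yaw=None):
    s=sense();p=np.array(s["tool_pos"]);Rm=R.from_euler('xyz',s["eef_rot"])
    d=(Rm.as_matrix().T@(np.array(w)-p)*100).round(2)
    rv=None
    if yaw is not None: rv=np.degrees((Rm.inv()*R.from_euler('xyz',[np.pi,0,np.radians(yaw)])).as_rotvec()).round(2)
    print("to",w,d,rv)
E
python3 - <<'E'
from h import *
s=sense();print({k:np.round(v,3) for k,v in s.items()})
for w in([.62,-.3,.4],[.68,0,.36],[.6,.2,.25],[.481,.3155,.12]): to(w,171.3)
E
```

```text
{'t': np.float64(1.633), 'qpos': array([ 0.862,  0.425, -0.299,  1.495,  0.129,  1.239,  0.536]), 'dq': array([-0.413, -0.08 , -0.445,  0.185,  0.166, -0.039,  0.579]), 'joint_efforts': array([  2.732, -49.741,  -1.368, -23.421,  -0.067,   0.141,  -0.38 ]), 'tool_pos': array([ 0.514, -0.458,  0.401]), 'eef_rot': array([3.14e+00, 1.00e-03, 1.56e+00]), 'force': array([ 0.445, -0.164,  0.437]), 'ft_torque': array([-0.036, -0.021,  0.07 ]), 'finger_gap': np.float64(0.085)}
to [0.62, -0.3, 0.4] [15.88 10.45  0.05] [ 1.000e-02  1.100e-01 -8.193e+01]
to [0.68, 0, 0.36] [45.95 16.11  4.02] [ 1.000e-02  1.100e-01 -8.193e+01]
to [0.6, 0.2, 0.25] [65.88  7.88 14.98] [ 1.000e-02  1.100e-01 -8.193e+01]
to [0.481, 0.3155, 0.12] [77.31 -4.16 27.95] [ 1.000e-02  1.100e-01 -8.193e+01]
```

Request:
send_rows(plan=[[[16, 10.5, 0], [0, 0, -7], 8.5], [[16, 10.5, 0], [0, 0, -14], 8.5], [[16, 10.5, 0], [0, 0, -21], 8.5], [[16, 10.5, 0], [0, 0, -28], 8.5], [[46, 16, 4], [0, 0, -35], 8.5], [[46, 16, 4], [0, 0, -42], 8.5], [[46, 16, 4], [0, 0, -49], 8.5], [[46, 16, 4], [0, 0, -56], 8.5], [[46, 16, 4], [0, 0, -63], 8.5], [[46, 16, 4], [0, 0, -70], 8.5]])

```text
t: 2.47
tool_pos: [0.6623, -0.0776, 0.3693]
eef_rot: [-3.141, 0.001, 2.782]
force: [1.0, -0.1, -0.1]
finger_gap: 0.0847
```

Run:
```python
from h import *
s=sense();print(s["t"],s["qpos"].round(2),s["tool_pos"],s["eef_rot"])
for w in([.68,0,.36],[.6,.2,.25],[.481,.3155,.12]): to(w,171.3)
```

```text
2.4667 [ 0.49  0.46 -0.65  1.58  0.3   1.2   0.99] [ 0.6622877  -0.07761244  0.36933292] [-3.14122885e+00  5.68769811e-04  2.78172033e+00]
to [0.68, 0, 0.36] [1.08 7.89 0.93] [ -0.02   0.03 -11.92]
to [0.6, 0.2, 0.25] [15.61 23.79 11.92] [ -0.02   0.03 -11.92]
to [0.481, 0.3155, 0.12] [30.83 30.42 24.9 ] [ -0.02   0.03 -11.92]
```

Request:
send_rows(plan=[[[15.5, 23.5, 12], [0, 0, -5], 8.5], [[15.5, 23.5, 12], [0, 0, -10], 8.5], [[15.5, 23.5, 12], [0, 0, -11], 8.5], [[15.5, 23.5, 12], [0, 0, -11], 8.5], [[15.5, 23.5, 12], [0, 0, -11], 8.5], [[15.5, 23.5, 12], [0, 0, -11], 8.5], [[15.5, 23.5, 12], [0, 0, -11], 8.5], [[30.5, 30.2, 24.5], [0, 0, -11], 8.5], [[30.5, 30.2, 24.5], [0, 0, -11], 8.5], [[30.5, 30.2, 24.5], [0, 0, -11], 8.5]])

```text
t: 3.3
tool_pos: [0.5356, 0.2576, 0.1796]
eef_rot: [3.141, 0.001, 2.968]
force: [0.9, 0.1, 0.0]
finger_gap: 0.0851
```

Run:
```python
from h import *
s=sense();print(s["t"],s["qpos"].round(2),s["tool_pos"],s["eef_rot"])
for w in([.481,.3155,.12],[.481,.3155,.021]): to(w,171.3)
```

```text
3.3 [-0.06  0.57 -0.65  1.93  0.47  0.8   0.42] [0.53562121 0.25764897 0.17961658] [3.14084993e+00 8.16713491e-04 2.96767989e+00]
to [0.481, 0.3155, 0.12] [6.39 4.75 5.96] [ 0.04  0.05 -1.26]
to [0.481, 0.3155, 0.021] [ 6.39  4.74 15.86] [ 0.04  0.05 -1.26]
```

Request:
send_rows(plan=[[[6.4, 4.75, 6], [0, 0, -1.3], 8.5], [[6.4, 4.75, 6], [0, 0, -1.3], 8.5], [[6.4, 4.75, 6], [0, 0, -1.3], 8.5], [[6.4, 4.75, 7], [0, 0, -1.3], 6.5], [[6.4, 4.75, 8], [0, 0, -1.3], 6.5], [[6.4, 4.75, 8], [0, 0, -1.3], 6.5], [[6.4, 4.75, 8], [0, 0, -1.3], 6.5], [[6.4, 4.75, 8], [0, 0, -1.3], 6.5], [[6.4, 4.75, 8], [0, 0, -1.3], 6.5], [[6.4, 4.75, 8], [0, 0, -1.3], 6.5]])

```text
t: 4.13
tool_pos: [0.4825, 0.3139, 0.101]
eef_rot: [3.141, 0.001, 2.989]
force: [0.2, 0.9, 0.0]
finger_gap: 0.0649
```

Run:
```python
from h import *
s=sense();print(s["t"],s["qpos"].round(2),s["tool_pos"],s["eef_rot"],s["force"])
to([.481,.3155,.021],171.3)
for n in("scene","top"):
    f=grab(n);u=proj(f,[.481,.3155,.05])[0].astype(int);print(n,u)
    x0,y0=max(u[0]-100,0),max(u[1]-75,0)
    cv2.imwrite(f"pics/{n}1.png",cv2.resize(f["frame"][y0:y0+150,x0:x0+200,::-1],None,fx=4,fy=4,interpolation=cv2.INTER_CUBIC))
```

```text
4.1333 [-0.25  0.65 -0.57  2.02  0.58  0.63  0.21] [0.48253041 0.31387255 0.10102977] [3.14073836e+00 1.30836138e-03 2.98921047e+00] [0.18779986 0.94524985 0.01981762]
to [0.481, 0.3155, 0.021] [0.19 0.13 8.  ] [ 0.05  0.07 -0.03]
scene [222 303]
top [208 244]
```

View pics/scene1.png

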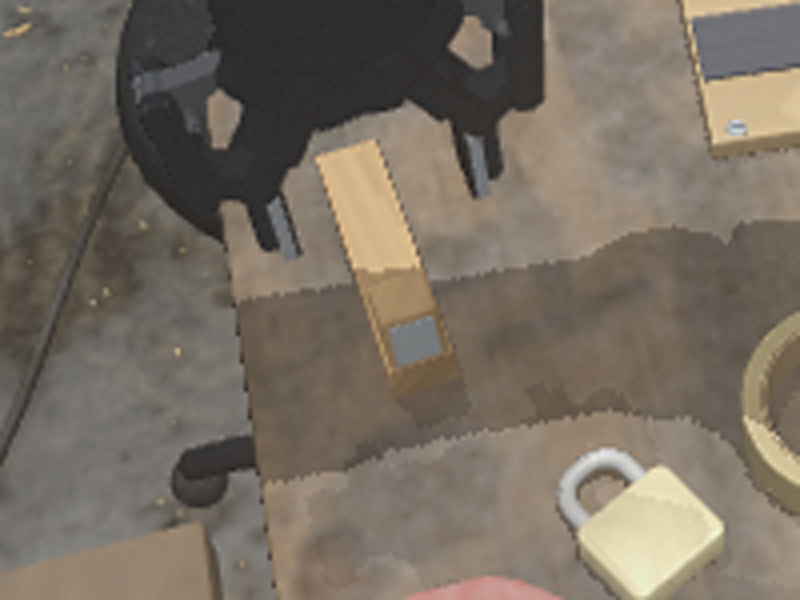

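View pics/top1.png

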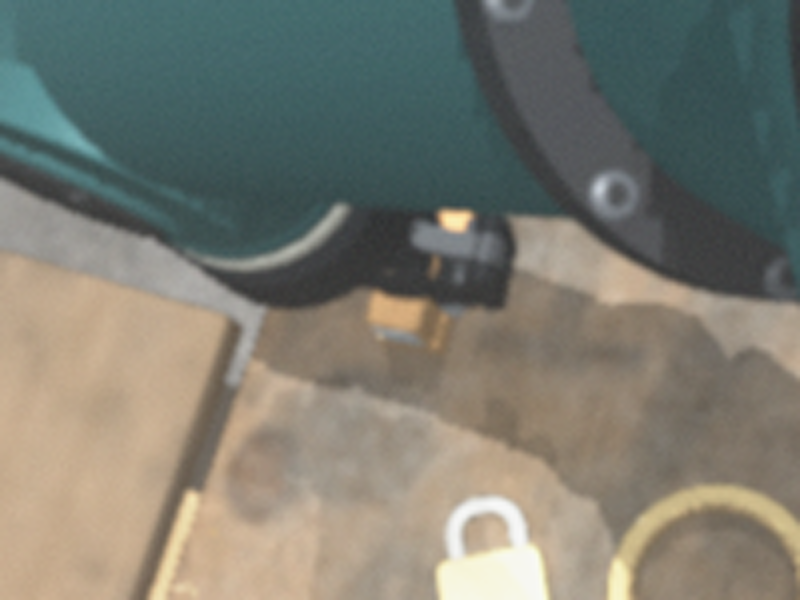

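Request:
send_rows(plan=[[[0.1, 0.1, 3], [0, 0, 0], 6.5], [[0.1, 0.1, 6], [0, 0, 0], 6.5], [[0.1, 0.1, 7.6], [0, 0, 0], 6.5], [[0.1, 0.1, 7.9], [0, 0, 0], 6.5], [[0.1, 0.1, 7.9], [0, 0, 0], 6.5], [[0.1, 0.1, 7.9], [0, 0, 0], 4], [[0.1, 0.1, 7.9], [0, 0, 0], 3], [[0.1, 0.1, 7.9], [0, 0, 0], 2], [[0.1, 0.1, 7.9], [0, 0, 0], 1.5], [[0.1, 0.1, 7.9], [0, 0, 0], 1.5]])

```text
t: 5.07
tool_pos: [0.4814, 0.3161, 0.0227]
eef_rot: [3.14, 0.002, 2.991]
force: [0.5, -0.6, 6.9]
finger_gap: 0.0232
```

Request:
send_rows(plan=[[[0, 0, 0], [0, 0, 0], 1.5], [[0, 0, 0], [0, 0, 0], 1.5], [[0, 0, 0], [0, 0, 0], 1.5], [[0, 0, -1], [0, 0, 0], 1.5], [[0, 0, -2.5], [0, 0, 0], 1.5], [[0, 0, -5], [0, 0, 0], 1.5], [[0, 0, -8], [0, 0, 0], 1.5], [[0, 0, -9], [0, 0, 0], 1.5], [[0, 0, -9], [0, 0, 0], 1.5], [[0, 0, -9], [0, 0, 0], 1.5]])

```text
t: 5.9
tool_pos: [0.4808, 0.3151, 0.1117]
eef_rot: [3.141, 0.001, 2.99]
force: [-0.1, -0.6, -0.6]
finger_gap: 0.0233
```

Run:
```python
from h import *
s=sense();print(s["t"],s["qpos"].round(2),s["tool_pos"],s["eef_rot"],s["force"],s["ft_torque"],s["finger_gap"])
f=grab("scene");x0,y0=140,200
cv2.imwrite(f"pics/s2.png",cv2.resize(f["frame"][y0:y0+150,x0:x0+200,::-1],None,fx=4,fy=4,interpolation=cv2.INTER_CUBIC))
```

```text
5.9 [-0.24  0.63 -0.58  2.02  0.57  0.65  0.22] [0.48078256 0.31507371 0.11170526] [3.14125865e+00 8.31239845e-04 2.99040491e+00] [-0.08045461 -0.6033668  -0.61199603] [-0.02783305  0.06973195  0.02605042] 0.02331317613972425
```

View pics/s2.png

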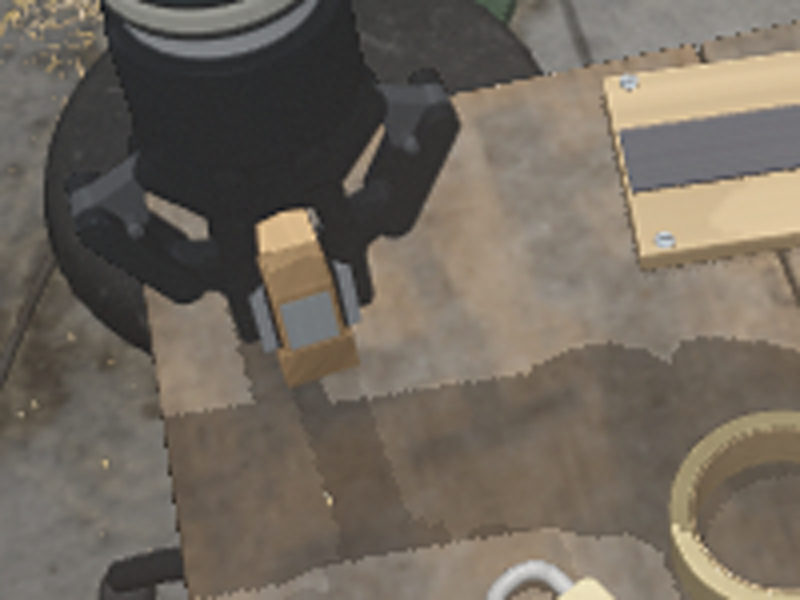

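Run:
```python
from h import *
f=grab("scene");P=cloud(f)
for u,v in[(208,254),(212,254),(217,254),(209,258),(213,258),(218,258),(210,262),(215,262),(215,266),(218,268),(218,281)]: print(u,v,P[v,u].round(3),f["frame"][v,u])
print(sense()["tool_pos"])
```

```text
208 254 [0.472 0.32  0.185] [49 45 42]
212 254 [0.542 0.298 0.098] [216 184 139]
217 254 [0.536 0.292 0.1  ] [174 146 112]
209 258 [0.535 0.306 0.1  ] [210 179 135]
213 258 [0.532 0.301 0.1  ] [218 186 142]
218 258 [0.527 0.294 0.1  ] [229 198 151]
210 262 [0.527 0.308 0.1  ] [214 183 140]
215 262 [0.487 0.31  0.145] [164 136 100]
215 266 [0.482 0.313 0.142] [138 113  83]
218 268 [0.476 0.31  0.142] [141 116  85]
218 281 [0.47  0.316 0.122] [117 120 122]
[0.47985558 0.31434946 0.11014743]
```

```bash
cat >> h.py <<'E'
J=np.array([.4961,-.0327,np.radians(-110.75)])
def jt(tipx,sole,y=0): # TCP world for wedge tip at jig x
    w=T2(J,[tipx-.121,y,sole+.022])[0]; return w
def where():
    s=sense();p=np.array(s["tool_pos"])[:3];c,q=np.cos(J[2]),np.sin(J[2]);d=p[:2]-J[:2];f=np.array(s["force"])
    print("t",round(float(s["t"]),2),"jig tcp",((d@[c,q])*1000).round(1),((d@[-q,c])*1000).round(1),(p[2]*1000).round(1),"rot",np.degrees(s["eef_rot"]).round(2),"gap",round(float(s["finger_gap"])*1000,1),"F jig",(f[:2]@[c,q]).round(2),(f[:2]@[-q,c]).round(2),f[2].round(2))
E
python3 - <<'E'
from h import *
where();to(jt(-.09,.09),69.25);to(jt(-.06,.02),69.25)
E
```

```text
t 6.0 jig tcp -318.8 -138.1 110.1 rot [-1.7988e+02 -9.0000e-02  1.7136e+02] gap 23.4 F jig 0.34 0.25 -0.81
to [0.57085541 0.16461353 0.112     ] [-11.25 -13.44  -0.18] [-1.6000e-01  4.0000e-02  1.0211e+02]
to [0.56022668 0.13655947 0.042     ] [-10.63 -16.36   6.83] [-1.6000e-01  4.0000e-02  1.0211e+02]
```

Request:
send_rows(plan=[[[0, 0, -1], [0, 0, 6], 1.5], [[-1, -1.5, -1], [0, 0, 13], 1.5], [[-2.5, -3, -1], [0, 0, 20], 1.5], [[-4, -5, -1], [0, 0, 27], 1.5], [[-5.5, -6.5, -1], [0, 0, 34], 1.5], [[-7, -8, -1], [0, 0, 41], 1.5], [[-8.5, -10, -1], [0, 0, 48], 1.5], [[-10, -12, -1], [0, 0, 55], 1.5], [[-11.2, -13.4, -1], [0, 0, 62], 1.5], [[-11.2, -13.4, -1], [0, 0, 69], 1.5]])

```text
t: 6.83
tool_pos: [0.5728, 0.1597, 0.1193]
eef_rot: [-3.139, 0.004, 1.773]
force: [0.1, -0.6, -0.4]
finger_gap: 0.0232
```

Request:
send_rows(plan=[[[0, 0, 0], [0, 0, 7], 1.5], [[0, 0, 0], [0, 0, 14], 1.5], [[0, 0, 0], [0, 0, 21], 1.5], [[0, 0, 0], [0, 0, 28], 1.5], [[0, 0, 0], [0, 0, 33], 1.5], [[0, 0, 0], [0, 0, 33], 1.5], [[0, 0, 0], [0, 0, 33], 1.5], [[0, 0, 0], [0, 0, 33], 1.5], [[0, 0, 0], [0, 0, 33], 1.5], [[0, 0, 0], [0, 0, 33], 1.5]])

```text
t: 7.67
tool_pos: [0.5711, 0.166, 0.121]
eef_rot: [-3.141, 0.0, 1.211]
force: [0.6, -0.3, -0.4]
finger_gap: 0.0229
```

Run:
```python
from h import *
where();to(jt(-.09,.09),69.25);to(jt(-.06,.03),69.25)
for n in("scene","top"):
    f=grab(n);x0,y0=(250,130) if n=="scene" else (230,150)
    cv2.imwrite(f"pics/{n}3.png",cv2.resize(f["frame"][y0:y0+150,x0:x0+200,::-1],None,fx=4,fy=4,interpolation=cv2.INTER_CUBIC))
```

```text
t 7.67 jig tcp -212.4 -0.3 121.0 rot [-1.7997e+02  1.0000e-02  6.9410e+01] gap 22.9 F jig 0.01 0.69 -0.37
to [0.57085541 0.16461353 0.112     ] [-0.14  0.03  0.9 ] [-0.03  0.01  0.16]
to [0.56022668 0.13655947 0.052     ] [-3.13  0.02  6.9 ] [-0.03  0.01  0.16]
```

View pics/scene3.png

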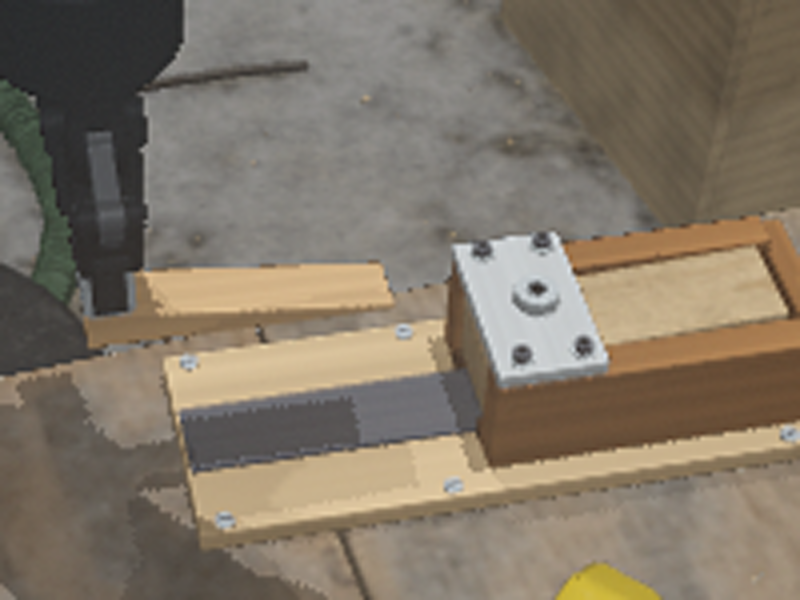

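View pics/top3.png

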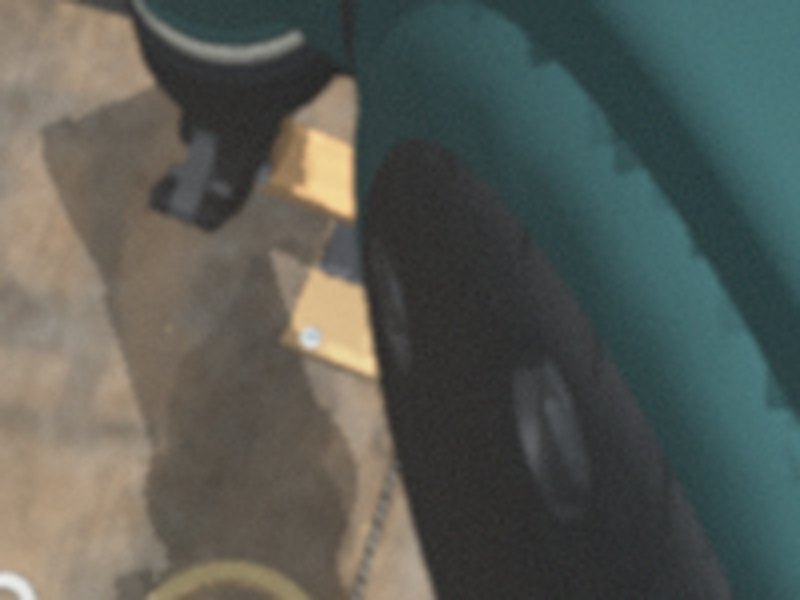

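Request:
send_rows(plan=[[[-1, 0, 2], [0, 0, 0.2], 1.5], [[-2, 0, 4], [0, 0, 0.2], 1.5], [[-2, 0, 6], [0, 0, 0.2], 1.5], [[-2, 0, 7], [0, 0, 0.2], 1.5], [[-2, 0, 7.5], [0, 0, 0.2], 1.5], [[-2, 0, 7.8], [0, 0, 0.2], 1.5], [[-2, 0, 7.8], [0, 0, 0.2], 1.5], [[-2, 0, 7.8], [0, 0, 0.2], 1.5], [[-2, 0, 7.8], [0, 0, 0.2], 1.5], [[-2, 0, 7.8], [0, 0, 0.2], 1.5]])

```text
t: 8.6
tool_pos: [0.5648, 0.1478, 0.0441]
eef_rot: [3.14, -0.001, 1.207]
force: [-0.3, 0.3, -0.7]
finger_gap: 0.023
```

Run:
```python
from h import *
where();to(jt(-.07,.0135),69.25)
f=grab("scene");x0,y0=(250,130)
cv2.imwrite(f"pics/s4.png",cv2.resize(f["frame"][y0:y0+150,x0:x0+200,::-1],None,fx=4,fy=4,interpolation=cv2.INTER_CUBIC))
P=cloud(f);d=P[...,:2]-J[:2];c,q=np.cos(J[2]),np.sin(J[2]);L=np.stack([d@[c,q],d@[-q,c],P[...,2]],-1).reshape(-1,3)
for x in np.arange(-.16,-.05,.01):
    m=(abs(L[:,0]-x)<.004)&(abs(L[:,1])<.009)&(L[:,2]<.05)&(L[:,2]>0)
    print(round(x,3),m.sum(),np.median(L[m,2]).round(4) if m.any() else 0)
w=L[(L[:,2]>.019)&(L[:,2]<.05)&(L[:,0]<-.06)&(L[:,0]>-.15)];print("y range at",[ (round(x,2),np.percentile(w[abs(w[:,0]-x)<.005,1],[2,98]).round(4)) for x in(-.14,-.12,-.1,-.085)])
```

```text
t 8.6 jig tcp -193.1 0.3 44.1 rot [ 1.7993e+02 -6.0000e-02  6.9180e+01] gap 23.0 F jig -0.18 -0.35 -0.72
to [0.56376959 0.14591083 0.0355    ] [-0.21 -0.03  0.86] [ 0.07 -0.06 -0.07]
-0.16 39 0.0349
-0.15 38 0.0338
-0.14 38 0.033
-0.13 37 0.0312
-0.12 36 0.0301
-0.11 33 0.0283
-0.1 34 0.0271
-0.09 37 0.0253
-0.08 31 0.0251
-0.07 18 0.0136
-0.06 30 0.0133
y range at [(-0.14, array([-0.2422,  0.0124])), (-0.12, array([-0.2336,  0.0098])), (-0.1, array([-0.1982,  0.0126])), (-0.09, array([-0.3265,  0.0112]))]
```

View pics/s4.png

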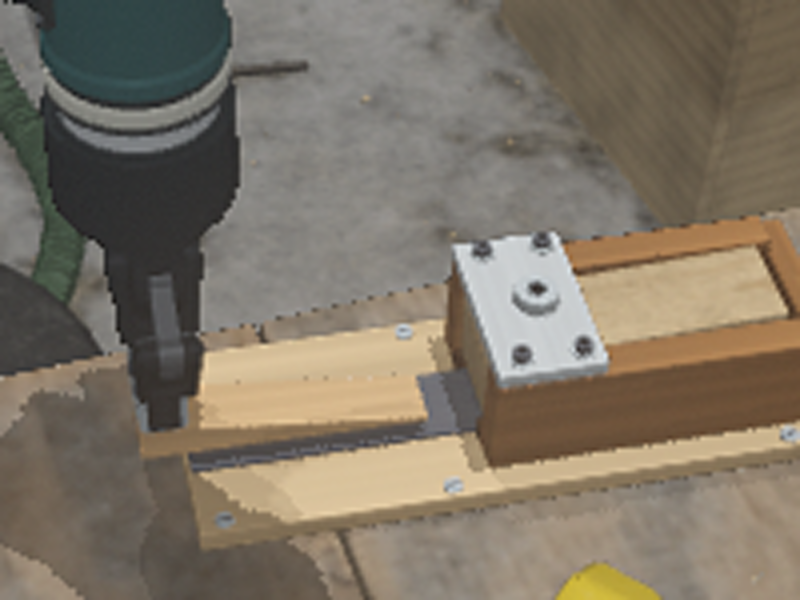

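Request:
send_rows(plan=[[[0, 0, 0.3], [0, 0, 0], 1.5], [[0, 0, 0.6], [0, 0, 0], 1.5], [[0, 0, 0.7], [0, 0, 0], 1.5], [[0, 0, 0.75], [0, 0, 0], 1.5], [[0, 0, 0.75], [0, 0, 0], 1.5], [[0, 0, 0.75], [0, 0, 0], 1.5], [[0, 0, 0.75], [0, 0, 0], 1.5], [[0, 0, 0.75], [0, 0, 0], 1.5], [[0, 0, 0.75], [0, 0, 0], 1.5], [[0, 0, 0.75], [0, 0, 0], 1.5]])

```text
t: 9.48
tool_pos: [0.5641, 0.1474, 0.0364]
eef_rot: [-3.142, 0.0, 1.207]
force: [-0.1, 0.2, 5.2]
finger_gap: 0.0229
```

Run:
```python
from h import *
where()
f=grab("scene")
P=cloud(f);d=P[...,:2]-J[:2];c,q=np.cos(J[2]),np.sin(J[2]);L=np.stack([d@[c,q],d@[-q,c],P[...,2]],-1)
rgb=f["frame"].astype(int);col=rgb[...,0]-rgb[...,2]
m=(L[...,2]>.0155)&(L[...,2]<.04)&(abs(L[...,1])<.025)&(L[...,0]>-.165)&(L[...,0]<-.055)
w=L[m]
for x in(-.15,-.13,-.11,-.09,-.08): 
    k=w[abs(w[:,0]-x)<.006]; print(x,np.percentile(k[:,1],[1,99]).round(4),np.median(k[abs(k[:,1])<.009,2]).round(4))
print("tip",np.percentile(w[:,0],99))
```

```text
t 9.48 jig tcp -192.5 -0.2 36.4 rot [-1.800e+02  2.000e-02  6.917e+01] gap 22.9 F jig -0.19 -0.21 5.18
-0.15 [-0.0157  0.0134] 0.0267
-0.13 [-0.0168  0.0133] 0.0237
-0.11 [-0.017  0.014] 0.0212
-0.09 [-0.0167  0.0118] 0.019
-0.08 [-0.0161  0.013 ] 0.0181
tip -0.07191416000843015
```

Request:
send_rows(plan=[[[0, 0.05, -0.15], [0, 0, 0], 1.5], [[-0.5, 0.1, -0.15], [0, 0, 0], 1.5], [[-1, 0.1, -0.15], [0, 0, 0], 1.5], [[-1.5, 0.1, -0.15], [0, 0, 0], 1.5], [[-2, 0.1, -0.15], [0, 0, 0], 1.5], [[-2.5, 0.1, -0.15], [0, 0, 0], 1.5], [[-3, 0.1, -0.15], [0, 0, 0], 1.5], [[-3.5, 0.1, -0.15], [0, 0, 0], 1.5], [[-4, 0.1, -0.15], [0, 0, 0], 1.5], [[-4.5, 0.1, -0.15], [0, 0, 0], 1.5]])

```text
t: 10.37
tool_pos: [0.5489, 0.1045, 0.0373]
eef_rot: [3.142, -0.0, 1.207]
force: [-0.0, -0.9, -1.5]
finger_gap: 0.0231
```

Run:
```python
from h import *
where();to(jt(-.0,.0138),69.25)
f=grab("scene");x0,y0=(250,130)
cv2.imwrite(f"pics/s5.png",cv2.resize(f["frame"][y0:y0+150,x0:x0+200,::-1],None,fx=4,fy=4,interpolation=cv2.INTER_CUBIC))
```

```text
t 10.37 jig tcp -147.0 0.8 37.3 rot [180.    -0.    69.17] gap 23.1 F jig 0.87 0.28 -1.51
to [0.53896922 0.08045136 0.0358    ] [-2.6  -0.08  0.15] [ 0.   -0.   -0.08]
```

View pics/s5.png

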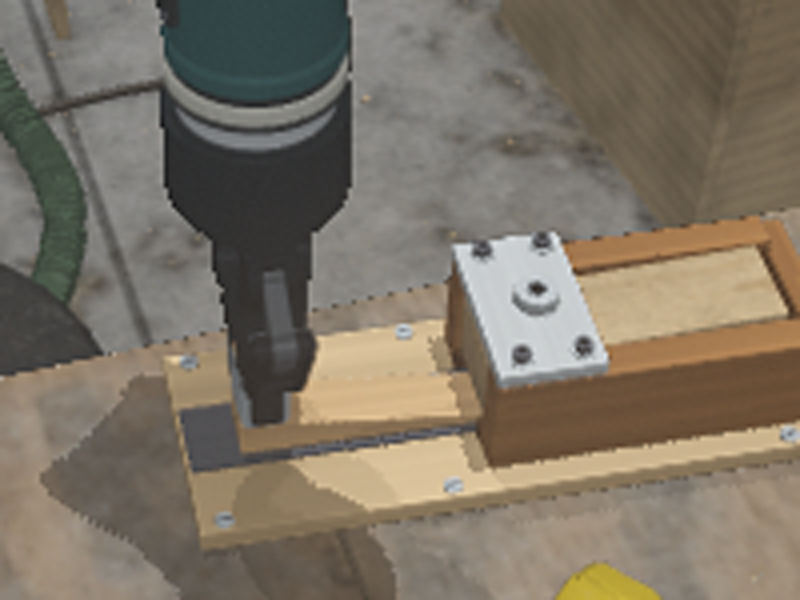

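Request:
send_rows(plan=[[[-0.4, 0, 0], [0, 0, 0], 1.5], [[-0.8, 0, 0], [0, 0, 0], 1.5], [[-1.2, 0, 0], [0, 0, 0], 1.5], [[-1.5, 0, 0], [0, 0, 0], 1.5], [[-1.5, 0, 0], [0, 0, 0], 1.5], [[-1.5, 0, 0.07], [0, 0, 0], 1.5], [[-1.5, 0, 0.1], [0, 0, 0], 1.5], [[-1.5, 0, 0.1], [0, 0, 0], 1.5], [[-1.5, 0, 0.1], [0, 0, 0], 1.5], [[-1.5, 0, 0.1], [0, 0, 0], 1.5]])

```text
t: 11.25
tool_pos: [0.5438, 0.091, 0.0364]
eef_rot: [3.142, 0.0, 1.207]
force: [-0.7, -0.7, 2.0]
finger_gap: 0.023
```

Run:
```python
from h import *
where()
```

```text
t 11.25 jig tcp -132.6 0.8 36.4 rot [1.7999e+02 1.0000e-02 6.9180e+01] gap 23.0 F jig 0.96 -0.43 2.02
```

Request:
send_rows(plan=[[[0, 0, 0], [0, 0, 0], 3], [[0, 0, 0], [0, 0, 0], 4.5], [[0, 0, 0], [0, 0, 0], 5], [[0, 0, -0.5], [0, 0, 0], 5], [[0, 0, -0.5], [0, 0, 0], 5], [[1, 0, -0.5], [0, 0, 0], 5], [[2, 0, -0.5], [0, 0, 0], 5], [[3, 0, -0.5], [0, 0, 0], 5], [[4, 0, -0.5], [0, 0, 0], 5], [[4.5, 0, -0.5], [0, 0, 0], 3]])

```text
t: 12.08
tool_pos: [0.5608, 0.1362, 0.0414]
eef_rot: [3.141, -0.002, 1.21]
force: [0.2, 0.3, -1.0]
finger_gap: 0.0389
```

Request:
send_rows(plan=[[[0, 0, 0], [0, 0, 0], 0], [[0, 0, 0], [0, 0, 0], 0], [[0, 0, 0], [0, 0, 0], 0], [[0, 0, 0], [0, 0, 0], 0], [[0, 0, 0], [0, 0, 0], 0], [[0, 0, 0], [0, 0, 0], 0], [[0, 0, 1], [0, 0, 0], 0], [[0, 0, 1.5], [0, 0, 0], 0], [[0, 0, 1.5], [0, 0, 0], 0], [[0, 0, 1.5], [0, 0, 0], 0]])

```text
t: 12.92
tool_pos: [0.5591, 0.1329, 0.0255]
eef_rot: [-3.14, 0.001, 1.207]
force: [0.1, 0.9, 1.1]
finger_gap: 0.0
```

```bash
cat >> h.py <<'E'
def pic(name,x0=250,y0=130):
    f=grab("scene")
    cv2.imwrite(name,cv2.resize(f["frame"][y0:y0+150,x0:x0+200,::-1],None,fx=4,fy=4,interpolation=cv2.INTER_CUBIC)); return f
E
python3 - <<'E'
from h import *
where();pic("pics/s6.png")
E
```

```text
t 12.92 jig tcp -177.1 0.3 25.5 rot [-1.7992e+02  6.0000e-02  6.9170e+01] gap 0.0 F jig -0.87 -0.27 1.14
```

View pics/s6.png

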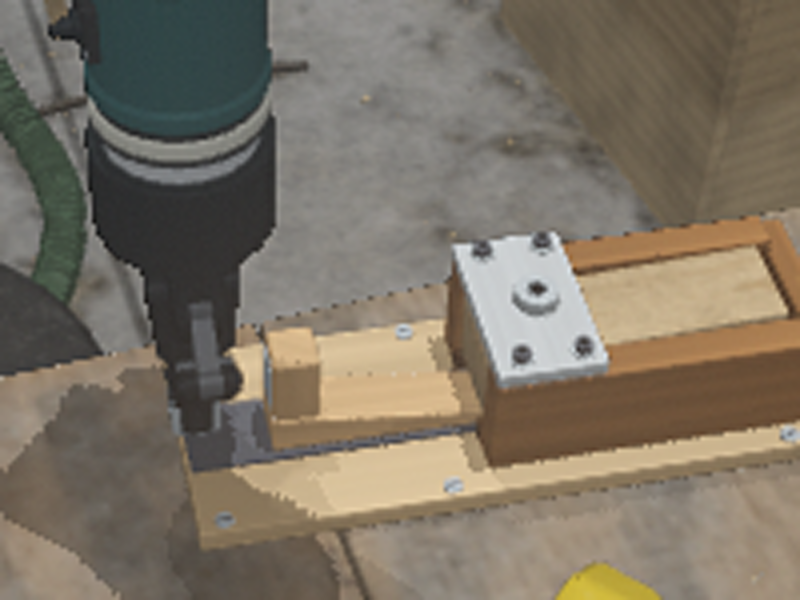

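Request:
send_rows(plan=[[[0, 0, 0], [0, -4, 0], 0], [[0, 0, 0], [0, -8, 0], 0], [[0, 0, 0.4], [0, -8, 0], 0], [[0, 0, 0.65], [0, -8, 0], 0], [[-0.5, 0, 0.65], [0, -8, 0], 0], [[-1, 0, 0.65], [0, -8, 0], 0], [[-1.5, 0, 0.65], [0, -8, 0], 0], [[-1.7, 0, 0.65], [0, -8, 0], 0], [[-1.7, 0, 0.65], [0, -8, 0], 0], [[-1.7, 0, 0.65], [0, -8, 0], 0]])

```text
t: 13.8
tool_pos: [0.5537, 0.1164, 0.02]
eef_rot: [3.141, 0.139, 1.206]
force: [-0.3, 1.1, -0.1]
finger_gap: 0.0001
```

Run:
```python
from h import *
where();pic("pics/s7.png")
```

```text
t 13.8 jig tcp -159.8 1.1 20.0 rot [179.99   7.99  69.09] gap 0.1 F jig -0.89 -0.65 -0.14
```

View pics/s7.png

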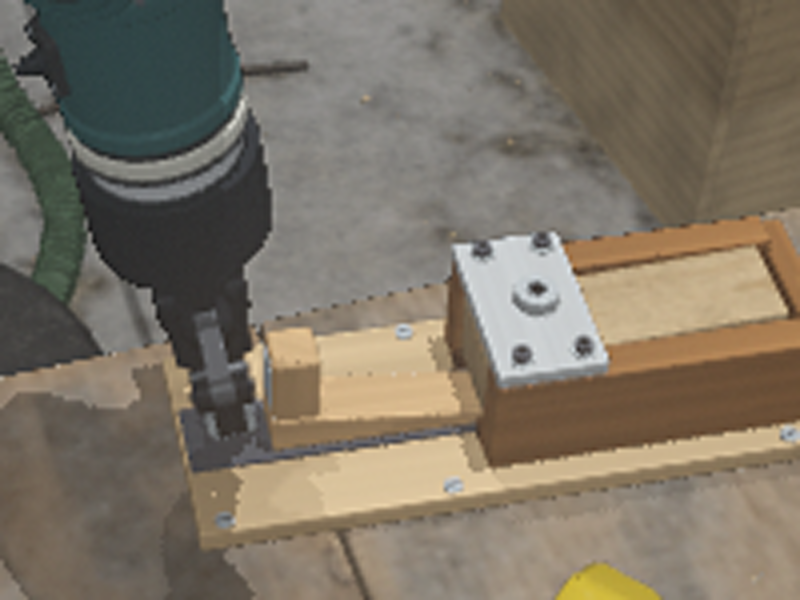

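Request:
send_rows(plan=[[[-0.2, 0, 0.11], [0, 0, 0], 0], [[-0.4, 0, 0.15], [0, 0, 0], 0], [[-0.7, 0, 0.2], [0, 0, 0], 0], [[-1.0, 0, 0.24], [0, 0, 0], 0], [[-1.3, 0, 0.28], [0, 0, 0], 0], [[-1.6, 0, 0.32], [0, 0, 0], 0], [[-1.9, 0, 0.37], [0, 0, 0], 0], [[-2.2, 0, 0.41], [0, 0, 0], 0], [[-2.5, 0, 0.45], [0, 0, 0], 0], [[-2.5, 0, 0.45], [0, 0, 0], 0]])

```text
t: 14.68
tool_pos: [0.5442, 0.0924, 0.0188]
eef_rot: [-3.141, 0.141, 1.206]
force: [0.0, 0.9, -1.2]
finger_gap: 0.0003
```

Run:
```python
from h import *
where();pic("pics/s8.png")
```

```text
t 14.68 jig tcp -134.1 0.7 18.8 rot [-179.98    8.05   69.12] gap 0.3 F jig -0.83 -0.26 -1.17
```

View pics/s8.png

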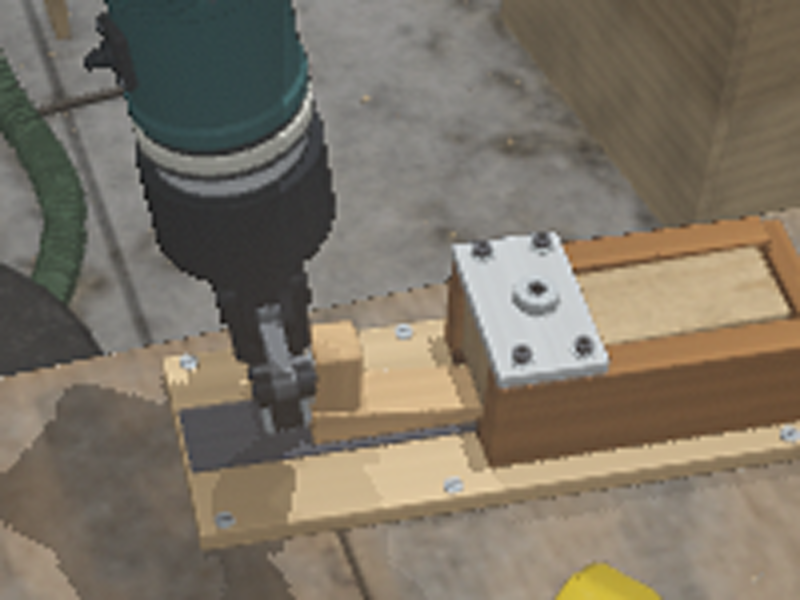

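Request:
send_rows(plan=[[[-0.2, 0, 0.03], [0, 0, 0], 0], [[-0.4, 0, 0.06], [0, 0, 0], 0], [[-0.6, 0, 0.08], [0, 0, 0], 0], [[-0.8, 0, 0.11], [0, 0, 0], 0], [[-1.0, 0, 0.14], [0, 0, 0], 0], [[-1.2, 0, 0.17], [0, 0, 0], 0], [[-1.4, 0, 0.2], [0, 0, 0], 0], [[-1.6, 0, 0.22], [0, 0, 0], 0], [[-1.8, 0, 0.25], [0, 0, 0], 0], [[-2.0, 0, 0.28], [0, 0, 0], 0]])

```text
t: 15.57
tool_pos: [0.5374, 0.0743, 0.0188]
eef_rot: [-3.142, 0.14, 1.207]
force: [0.3, 1.2, -0.3]
finger_gap: 0.0001
```

Run:
```python
from h import *
where();pic("pics/s9.png")
```

```text
t 15.57 jig tcp -114.7 0.7 18.8 rot [-180.      8.     69.17] gap 0.1 F jig -1.24 -0.17 -0.31
```

View pics/s9.png

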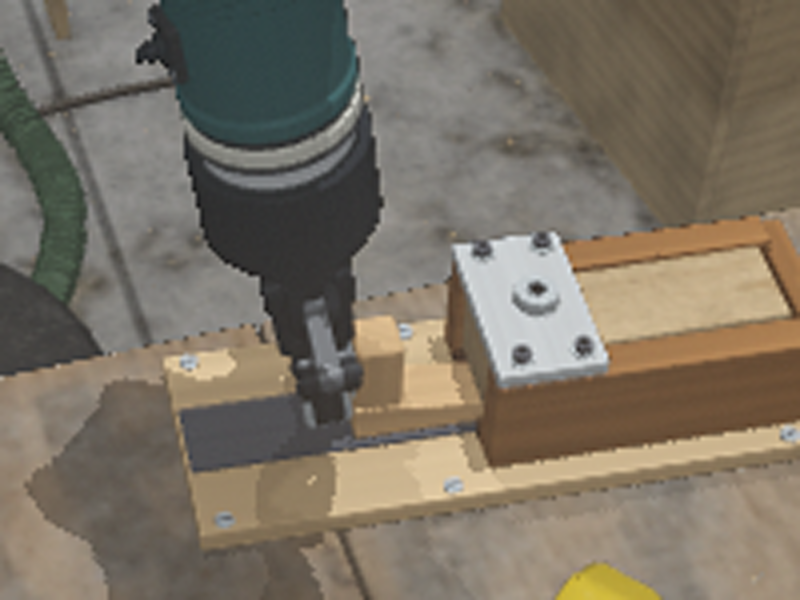

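Request:
send_rows(plan=[[[-0.2, 0, 0.03], [0, 0, 0], 0], [[-0.4, 0, 0.06], [0, 0, 0], 0], [[-0.6, 0, 0.08], [0, 0, 0], 0], [[-0.8, 0, 0.11], [0, 0, 0], 0], [[-1.0, 0, 0.14], [0, 0, 0], 0], [[-1.0, 0, 0.14], [0, 0, 0], 0], [[-1.0, 0, 0.14], [0, 0, 0], 0], [[-1.0, 0, 0.14], [0, 0, 0], 0], [[-1.0, 0, 0.14], [0, 0, 0], 0], [[-1.0, 0, 0.14], [0, 0, 0], 0]])

```text
t: 16.45
tool_pos: [0.5338, 0.065, 0.0188]
eef_rot: [-3.141, 0.14, 1.207]
force: [-0.0, 0.3, -0.3]
finger_gap: 0.0
```

Run:
```python
from h import *
where();f=pic("pics/s10.png")
P=cloud(f);d=P[...,:2]-J[:2];c,q=np.cos(J[2]),np.sin(J[2]);L=np.stack([d@[c,q],d@[-q,c],P[...,2]],-1).reshape(-1,3)
for x in(.01,.03,.05,.07,.085):
    m=(abs(L[:,0]-x)<.006)&(abs(L[:,1])<.015)&(L[:,2]>.04); print(x,np.median(L[m,2]).round(4),m.sum())
```

```text
t 16.45 jig tcp -104.8 0.7 18.8 rot [-179.99    8.01   69.17] gap 0.0 F jig -0.26 -0.1 -0.34
0.01 0.0653 77
0.03 0.0652 76
0.05 0.0656 77
0.07 0.0657 73
0.085 0.0656 76
```

Request:
send_rows(plan=[[[-0.05, 0, 0.01], [0, 0, 0], 0], [[-0.1, 0, 0.01], [0, 0, 0], 0], [[-0.15, 0, 0.02], [0, 0, 0], 0], [[-0.2, 0, 0.03], [0, 0, 0], 0], [[-0.25, 0, 0.03], [0, 0, 0], 0], [[-0.3, 0, 0.04], [0, 0, 0], 0], [[-0.3, 0, 0.04], [0, 0, 0], 0], [[-0.3, 0, 0.04], [0, 0, 0], 0], [[-0.3, 0, 0.04], [0, 0, 0], 0], [[-0.3, 0, 0.04], [0, 0, 0], 0]])

```text
t: 17.33
tool_pos: [0.5328, 0.0623, 0.0189]
eef_rot: [-3.142, 0.14, 1.207]
force: [0.7, -0.3, 0.4]
finger_gap: 0.0002
```

```bash
cat >> h.py <<'E'
def blk():
    f=grab("scene")
    P=cloud(f);d=P[...,:2]-J[:2];c,q=np.cos(J[2]),np.sin(J[2]);L=np.stack([d@[c,q],d@[-q,c],P[...,2]],-1).reshape(-1,3)
    m=(L[:,0]>.008)&(L[:,0]<.088)&(abs(L[:,1])<.017)&(L[:,2]>.055)&(L[:,2]<.07)
    k=np.polyfit(L[m,0],L[m,2],1);print("block slope",k[0].round(4),"z at -43:",np.polyval(k,-.043).round(4))
E
python3 - <<'E'
from h import *
where();blk()
F={}
f=dict(np.load("scene0.npz"))
import h
g=h.grab; h.grab=lambda n:f; print("initial");blk(); h.grab=g
E
```

```text
t 17.33 jig tcp -101.8 0.7 18.9 rot [-180.      8.     69.17] gap 0.2 F jig 0.04 0.82 0.37
block slope 0.0031 z at -43: 0.0653
initial
block slope 0.0492 z at -43: 0.06
```

Request:
send_rows(plan=[[[-0.05, 0, 0.01], [0, 0, 0], 0], [[-0.1, 0, 0.01], [0, 0, 0], 0], [[-0.15, 0, 0.02], [0, 0, 0], 0], [[-0.2, 0, 0.03], [0, 0, 0], 0], [[-0.25, 0, 0.03], [0, 0, 0], 0], [[-0.3, 0, 0.04], [0, 0, 0], 0], [[-0.3, 0, 0.04], [0, 0, 0], 0], [[-0.3, 0, 0.04], [0, 0, 0], 0], [[-0.3, 0, 0.04], [0, 0, 0], 0], [[-0.3, 0, 0.04], [0, 0, 0], 0]])

```text
t: 18.22
tool_pos: [0.5316, 0.0593, 0.0189]
eef_rot: [-3.141, 0.14, 1.207]
force: [0.6, 0.5, -0.2]
finger_gap: 0.0001
```

Run:
```python
from h import *
where();blk()
```

```text
t 18.22 jig tcp -98.6 0.6 18.9 rot [-179.99    8.02   69.17] gap 0.1 F jig -0.67 0.38 -0.22
block slope -0.0049 z at -43: 0.0662
```

Request:
send_rows(plan=[[[-0.03, 0, 0], [0, 0, 0], 0], [[-0.06, 0, 0.01], [0, 0, 0], 0], [[-0.09, 0, 0.01], [0, 0, 0], 0], [[-0.12, 0, 0.02], [0, 0, 0], 0], [[-0.15, 0, 0.02], [0, 0, 0], 0], [[-0.15, 0, 0.02], [0, 0, 0], 0], [[-0.15, 0, 0.02], [0, 0, 0], 0], [[-0.15, 0, 0.02], [0, 0, 0], 0], [[-0.15, 0, 0.02], [0, 0, 0], 0], [[-0.15, 0, 0.02], [0, 0, 0], 0]])

```text
t: 19.1
tool_pos: [0.5313, 0.0581, 0.0189]
eef_rot: [3.142, 0.139, 1.207]
force: [0.7, 1.0, -1.0]
finger_gap: 0.0001
```

Run:
```python
from h import *
where();blk()
```

```text
t 19.1 jig tcp -97.4 0.7 18.9 rot [180.     7.99  69.17] gap 0.1 F jig -1.15 0.28 -1.03
block slope 0.0011 z at -43: 0.0657
```

Request:
send_rows(plan=[[[-0.03, 0, 0], [0, 0, 0], 0], [[-0.06, 0, 0.01], [0, 0, 0], 0], [[-0.09, 0, 0.01], [0, 0, 0], 0], [[-0.12, 0, 0.02], [0, 0, 0], 0], [[-0.15, 0, 0.02], [0, 0, 0], 0], [[-0.15, 0, 0.02], [0, 0, 0], 0], [[-0.15, 0, 0.02], [0, 0, 0], 0], [[-0.15, 0, 0.02], [0, 0, 0], 0], [[-0.15, 0, 0.02], [0, 0, 0], 0], [[-0.15, 0, 0.02], [0, 0, 0], 0]])

```text
t: 19.98
tool_pos: [0.5306, 0.0566, 0.0189]
eef_rot: [-3.142, 0.14, 1.207]
force: [0.2, 1.4, -0.6]
finger_gap: 0.0
```

Run:
```python
from h import *
where();blk()
```

```text
t 19.98 jig tcp -95.7 0.7 18.9 rot [-180.      8.01   69.17] gap 0.0 F jig -1.39 -0.32 -0.62
block slope -0.0008 z at -43: 0.0658
```

Request:
send_rows(plan=[[[-0.03, 0, 0], [0, 0, 0], 0], [[-0.06, 0, 0.01], [0, 0, 0], 0], [[-0.09, 0, 0.01], [0, 0, 0], 0], [[-0.12, 0, 0.02], [0, 0, 0], 0], [[-0.15, 0, 0.02], [0, 0, 0], 0], [[-0.15, 0, 0.02], [0, 0, 0], 0], [[-0.15, 0, 0.02], [0, 0, 0], 0], [[-0.15, 0, 0.02], [0, 0, 0], 0], [[-0.15, 0, 0.02], [0, 0, 0], 0], [[-0.15, 0, 0.02], [0, 0, 0], 0]])

```text
t: 20.87
tool_pos: [0.5301, 0.0551, 0.0189]
eef_rot: [-3.141, 0.14, 1.207]
force: [0.7, 1.6, -0.5]
finger_gap: 0.0002
```

Run:
```python
from h import *
where();blk();where();pic("pics/s11.png");where()
```

```text
t 20.87 jig tcp -94.1 0.7 18.9 rot [-179.99    8.01   69.17] gap 0.2 F jig -1.71 0.08 -0.54
block slope 0.0022 z at -43: 0.0656
t 20.92 jig tcp -94.2 0.7 18.9 rot [-180.      8.01   69.17] gap 0.1 F jig -0.75 0.1 -1.13
t 20.97 jig tcp -94.2 0.7 18.9 rot [-179.99    8.01   69.17] gap -0.2 F jig -0.39 0.19 -0.4
```

View pics/s11.png

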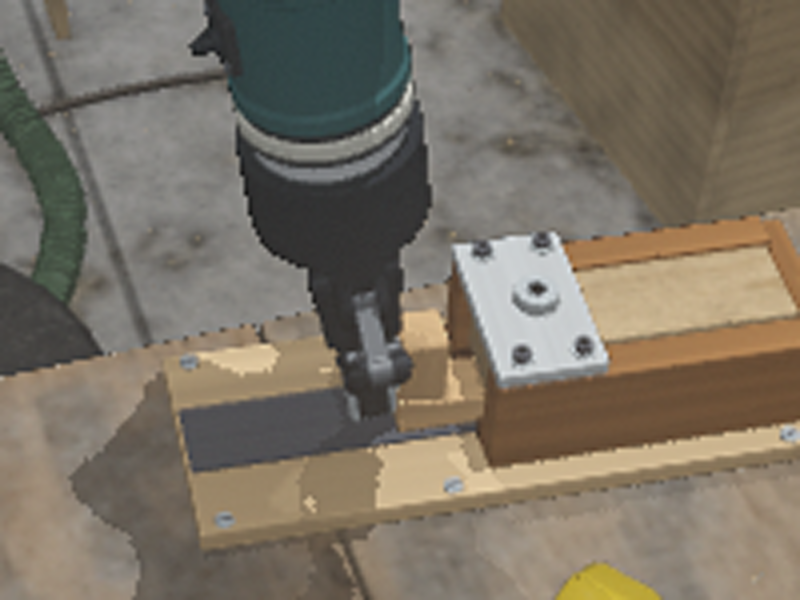

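Request:
send_rows(plan=[[[-0.03, 0, 0], [0, 0, 0], 0], [[-0.06, 0, 0.01], [0, 0, 0], 0], [[-0.09, 0, 0.01], [0, 0, 0], 0], [[-0.12, 0, 0.02], [0, 0, 0], 0], [[-0.15, 0, 0.02], [0, 0, 0], 0], [[-0.15, 0, 0.02], [0, 0, 0], 0], [[-0.15, 0, 0.02], [0, 0, 0], 0], [[-0.15, 0, 0.02], [0, 0, 0], 0], [[-0.15, 0, 0.02], [0, 0, 0], 0], [[-0.15, 0, 0.02], [0, 0, 0], 0]])

```text
t: 21.8
tool_pos: [0.5297, 0.0539, 0.0189]
eef_rot: [3.142, 0.14, 1.207]
force: [1.0, 2.1, -2.1]
finger_gap: -0.0003
```

Run:
```python
from h import *
where();blk();where();blk();where()
```

```text
t 21.8 jig tcp -92.8 0.7 18.9 rot [180.     7.99  69.17] gap -0.3 F jig -2.31 0.2 -2.1
block slope -0.0024 z at -43: 0.066
t 21.85 jig tcp -92.8 0.7 18.9 rot [180.     7.99  69.17] gap 0.3 F jig -2.29 0.31 -1.66
block slope 0.0018 z at -43: 0.0655
t 21.9 jig tcp -92.8 0.7 18.9 rot [180.     7.99  69.17] gap 0.0 F jig -1.46 -0.9 -0.02
```

Request:
send_rows(plan=[[[-0.03, 0, 0], [0, 0, 0], 0], [[-0.06, 0, 0.01], [0, 0, 0], 0], [[-0.09, 0, 0.01], [0, 0, 0], 0], [[-0.1, 0, 0.01], [0, 0, 0], 0], [[-0.1, 0, 0.01], [0, 0, 0], 0], [[-0.1, 0, 0.01], [0, 0, 0], 0], [[-0.1, 0, 0.01], [0, 0, 0], 0], [[-0.1, 0, 0.01], [0, 0, 0], 0], [[-0.1, 0, 0.01], [0, 0, 0], 0], [[-0.1, 0, 0.01], [0, 0, 0], 0]])

```text
t: 22.73
tool_pos: [0.5295, 0.0533, 0.019]
eef_rot: [3.141, 0.139, 1.208]
force: [1.4, 3.4, -1.9]
finger_gap: -0.0004
```

Run:
```python
from h import *
where();blk();where();blk();where()
```

```text
t 22.73 jig tcp -92.2 0.8 19.0 rot [179.98   7.96  69.19] gap -0.4 F jig -3.71 0.07 -1.93
block slope 0.0002 z at -43: 0.0658
t 22.78 jig tcp -92.2 0.8 19.0 rot [179.98   7.97  69.18] gap -0.4 F jig -4.24 0.37 -1.66
block slope 0.0005 z at -43: 0.0657
t 22.83 jig tcp -92.2 0.8 19.0 rot [179.98   7.96  69.18] gap 0.0 F jig -4.77 0.29 -2.45
```

Request:
send_rows(plan=[[[-0.03, 0, 0.01], [0, 0, 0], 0], [[-0.06, 0, 0.02], [0, 0, 0], 0], [[-0.09, 0, 0.03], [0, 0, 0], 0], [[-0.1, 0, 0.04], [0, 0, 0], 0], [[-0.1, 0, 0.04], [0, 0, 0], 0], [[-0.1, 0, 0.04], [0, 0, 0], 0], [[-0.1, 0, 0.04], [0, 0, 0], 0], [[-0.1, 0, 0.04], [0, 0, 0], 0], [[-0.1, 0, 0.04], [0, 0, 0], 0], [[-0.1, 0, 0.04], [0, 0, 0], 0]])

```text
t: 23.67
tool_pos: [0.5295, 0.053, 0.0189]
eef_rot: [3.141, 0.138, 1.208]
force: [1.2, 6.0, -1.7]
finger_gap: 0.0001
```

Run:
```python
from h import *
where();blk();where();blk();where()
```

```text
t 23.67 jig tcp -92.0 0.9 18.9 rot [179.96   7.9   69.21] gap 0.1 F jig -6.06 -0.98 -1.68
block slope -0.0029 z at -43: 0.0659
t 23.72 jig tcp -92.0 0.9 18.9 rot [179.95   7.89  69.21] gap 0.2 F jig -5.81 -0.34 -0.51
block slope -0.0001 z at -43: 0.0658
t 23.77 jig tcp -91.9 0.9 18.9 rot [179.96   7.9   69.2 ] gap 0.2 F jig -5.33 -0.92 -0.72
```

Request:
send_rows(plan=[[[-0.03, 0, 0.01], [0, 0, 0], 0], [[-0.06, 0, 0.01], [0, 0, 0], 0], [[-0.09, 0, 0.02], [0, 0, 0], 0], [[-0.12, 0, 0.02], [0, 0, 0], 0], [[-0.12, 0, 0.02], [0, 0, 0], 0], [[-0.12, 0, 0.02], [0, 0, 0], 0], [[-0.12, 0, 0.02], [0, 0, 0], 0], [[-0.12, 0, 0.02], [0, 0, 0], 0], [[-0.12, 0, 0.02], [0, 0, 0], 0], [[-0.12, 0, 0.02], [0, 0, 0], 0]])

```text
t: 24.6
tool_pos: [0.5295, 0.0528, 0.0189]
eef_rot: [3.14, 0.136, 1.208]
force: [1.5, 6.3, -0.8]
finger_gap: 0.0002
```

Run:
```python
from h import *
where();blk();where();blk();where()
```

```text
t 24.6 jig tcp -91.8 1.0 18.9 rot [179.92   7.81  69.24] gap 0.2 F jig -6.39 -0.79 -0.81
block slope -0.0005 z at -43: 0.0658
t 24.65 jig tcp -91.8 1.0 18.9 rot [179.92   7.81  69.24] gap -0.1 F jig -6.62 -1.64 -0.79
block slope -0.0032 z at -43: 0.0661
t 24.7 jig tcp -91.7 1.0 18.9 rot [179.92   7.81  69.24] gap -0.1 F jig -6.73 -0.73 -0.05
```

Request:
send_rows(plan=[[[-0.04, 0, 0.01], [0, 0, 0], 0], [[-0.08, 0, 0.01], [0, 0, 0], 0], [[-0.12, 0, 0.02], [0, 0, 0], 0], [[-0.16, 0, 0.02], [0, 0, 0], 0], [[-0.16, 0, 0.02], [0, 0, 0], 0], [[-0.16, 0, 0.02], [0, 0, 0], 0], [[-0.16, 0, 0.02], [0, 0, 0], 0], [[-0.16, 0, 0.02], [0, 0, 0], 0], [[-0.16, 0, 0.02], [0, 0, 0], 0], [[-0.16, 0, 0.02], [0, 0, 0], 0]])

```text
t: 25.53
tool_pos: [0.5296, 0.0524, 0.019]
eef_rot: [3.139, 0.134, 1.209]
force: [1.7, 8.1, -1.0]
finger_gap: 0.0001
```

Run:
```python
from h import *
where();blk();where();blk();where()
```

```text
t 25.53 jig tcp -91.5 1.2 19.0 rot [179.87   7.7   69.28] gap 0.1 F jig -8.23 -1.26 -1.04
block slope -0.0001 z at -43: 0.0656
t 25.58 jig tcp -91.4 1.2 18.9 rot [179.88   7.7   69.28] gap 0.3 F jig -8.25 -1.39 -0.66
block slope 0.0004 z at -43: 0.0656
t 25.63 jig tcp -91.4 1.2 18.9 rot [179.88   7.7   69.28] gap 0.4 F jig -8.63 -0.37 -1.39
```

Request:
send_rows(plan=[[[-0.03, 0, 0.01], [0, 0, 0], 0], [[-0.06, 0, 0.01], [0, 0, 0], 0], [[-0.06, 0, 0.01], [0, 0, 0], 0], [[-0.06, 0, 0.01], [0, 0, 0], 0], [[-0.06, 0, 0.01], [0, 0, 0], 0], [[-0.06, 0, 0.01], [0, 0, 0], 0], [[-0.06, 0, 0.01], [0, 0, 0], 0], [[-0.06, 0, 0.01], [0, 0, 0], 0], [[-0.06, 0, 0.01], [0, 0, 0], 0], [[-0.06, 0, 0.01], [0, 0, 0], 0]])

```text
t: 26.47
tool_pos: [0.5296, 0.0523, 0.0189]
eef_rot: [3.139, 0.134, 1.21]
force: [2.2, 7.8, -1.5]
finger_gap: 0.0001
```

Run:
```python
from h import *
where();blk();where();blk();where()
```

```text
t 26.47 jig tcp -91.4 1.2 18.9 rot [179.86   7.66  69.3 ] gap 0.1 F jig -8.03 -0.73 -1.45
block slope -0.0027 z at -43: 0.066
t 26.52 jig tcp -91.4 1.2 18.9 rot [179.86   7.66  69.29] gap 0.2 F jig -9.04 -0.71 -1.2
block slope -0.0029 z at -43: 0.0659
t 26.57 jig tcp -91.4 1.2 18.9 rot [179.86   7.66  69.3 ] gap 0.1 F jig -9.01 -1.02 -1.55
```

Request:
send_rows(plan=[[[0.15, 0, -0.02], [0, 0, 0], 0], [[0.3, 0, -0.04], [0, 0, 0], 0], [[0.5, 0, -0.07], [0, 0, 0], 0], [[0.8, 0, -0.11], [0, 0, 0], 0], [[1.2, 0, -0.17], [0, 0, 0], 0], [[1.6, 0, -0.22], [0, 0, 0], 0], [[2, 0, -0.28], [0, 0, 0], 0], [[2, 0, -0.28], [0, 0, 0], 0], [[2, 0, -0.28], [0, 0, 0], 0], [[2, 0, -0.28], [0, 0, 0], 0]])

```text
t: 27.4
tool_pos: [0.5345, 0.0673, 0.0186]
eef_rot: [-3.141, 0.14, 1.207]
force: [-0.3, 0.1, 0.2]
finger_gap: 0.0002
```

Run:
```python
from h import *
where();blk();where();blk();where();pic("pics/s12.png");where()
```

```text
t 27.4 jig tcp -107.1 0.5 18.6 rot [-179.98    8.04   69.17] gap 0.2 F jig 0.04 -0.26 0.22
block slope -0.0023 z at -43: 0.066
t 27.45 jig tcp -107.0 0.5 18.6 rot [-179.98    8.04   69.16] gap -0.0 F jig 1.64 -0.22 -0.08
block slope -0.0037 z at -43: 0.066
t 27.5 jig tcp -107.0 0.6 18.7 rot [-179.98    8.03   69.15] gap 0.1 F jig -0.23 0.78 -0.35
t 27.55 jig tcp -107.1 0.6 18.7 rot [-179.99    8.03   69.16] gap 0.1 F jig 0.3 0.11 -0.26
```

View pics/s12.png

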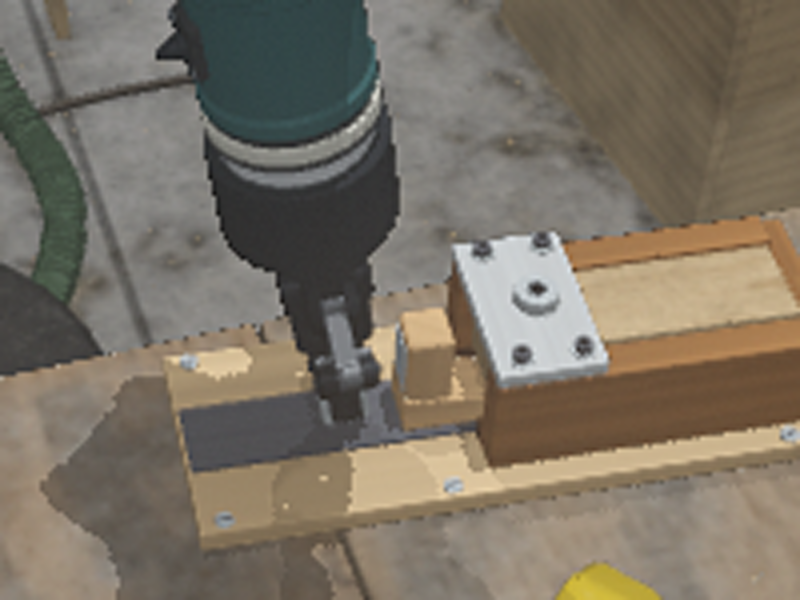

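Request:
send_rows(plan=[[[-0.4, 0, 0.06], [0, 0, 0], 0], [[-0.8, 0, 0.11], [0, 0, 0], 0], [[-1.2, 0, 0.17], [0, 0, 0], 0], [[-1.4, 0, 0.2], [0, 0, 0], 0], [[-1.5, 0, 0.21], [0, 0, 0], 0], [[-1.6, 0, 0.22], [0, 0, 0], 0], [[-1.65, 0, 0.23], [0, 0, 0], 0], [[-1.7, 0, 0.24], [0, 0, 0], 0], [[-1.7, 0, 0.24], [0, 0, 0], 0], [[-1.7, 0, 0.24], [0, 0, 0], 0]])

```text
t: 28.38
tool_pos: [0.5291, 0.0527, 0.0187]
eef_rot: [3.141, 0.138, 1.208]
force: [0.1, 2.6, 0.9]
finger_gap: 0.0001
```

Run:
```python
from h import *
where();blk();where();blk();where()
```

```text
t 28.38 jig tcp -91.5 0.6 18.7 rot [179.98   7.91  69.22] gap 0.1 F jig -2.47 -0.85 0.87
block slope -0.0042 z at -43: 0.0661
t 28.43 jig tcp -91.5 0.6 18.7 rot [179.98   7.91  69.22] gap 0.0 F jig -3.71 -1.05 0.86
block slope -0.0032 z at -43: 0.066
t 28.48 jig tcp -91.5 0.7 18.7 rot [179.98   7.91  69.22] gap -0.0 F jig -3.98 -1.55 -0.66
```

Request:
send_rows(plan=[[[-0.05, 0, 0.01], [0, 0, 0], 0], [[-0.1, 0, 0.02], [0, 0, 0], 0], [[-0.15, 0, 0.02], [0, 0, 0], 0], [[-0.2, 0, 0.03], [0, 0, 0], 0], [[-0.25, 0, 0.04], [0, 0, 0], 0], [[-0.3, 0, 0.04], [0, 0, 0], 0], [[-0.34, 0, 0.05], [0, 0, 0], 0], [[-0.34, 0, 0.05], [0, 0, 0], 0], [[-0.34, 0, 0.05], [0, 0, 0], 0], [[-0.34, 0, 0.05], [0, 0, 0], 0]])

```text
t: 29.32
tool_pos: [0.5292, 0.0524, 0.0187]
eef_rot: [3.14, 0.133, 1.21]
force: [0.5, 8.6, 0.8]
finger_gap: -0.0002
```

Run:
```python
from h import *
where();blk();where();blk();where()
```

```text
t 29.32 jig tcp -91.3 0.8 18.7 rot [179.89   7.64  69.33] gap -0.2 F jig -8.22 -2.62 0.83
block slope -0.0024 z at -43: 0.0659
t 29.37 jig tcp -91.3 0.8 18.7 rot [179.89   7.64  69.32] gap -0.4 F jig -8.68 -2.54 1.35
block slope -0.0005 z at -43: 0.0658
t 29.42 jig tcp -91.3 0.8 18.7 rot [179.89   7.64  69.33] gap -0.2 F jig -8.61 -2.27 1.37
```

Request:
send_rows(plan=[[[0.15, 0, -0.02], [0, 0, 0], 0], [[0.3, 0, -0.04], [0, 0, 0], 0], [[0.5, 0, -0.07], [0, 0, 0], 0], [[0.8, 0, -0.11], [0, 0, 0], 0], [[1.2, 0, -0.17], [0, 0, 0], 0], [[2, 0, -0.28], [0, 0, 0], 0], [[3, 0, -0.42], [0, 0, 0], 0], [[4, 0, -2.5], [0, 0, 0], 0], [[4, 0, -6], [0, 0, 0], 0], [[4, 0, -10], [0, 0, 0], 0]])

```text
t: 30.25
tool_pos: [0.5454, 0.0995, 0.1115]
eef_rot: [-3.138, 0.142, 1.209]
force: [1.1, 0.0, -0.4]
finger_gap: -0.0002
```

Request:
send_rows(plan=[[[0, 0, -2], [0, 0, 0], 0], [[0, 0, -2], [0, 0, 0], 0], [[0, 0, -2], [0, 0, 0], 0], [[0, 0, -2], [0, 0, 0], 0], [[0, 0, -2], [0, 0, 0], 0], [[0, 0, -2], [0, 0, 0], 0], [[0, 0, -2], [0, 0, 0], 0], [[0, 0, -2], [0, 0, 0], 0], [[0, 0, -2], [0, 0, 0], 0], [[0, 0, -2], [0, 0, 0], 0]])

```text
t: 31.08
tool_pos: [0.5474, 0.1008, 0.1316]
eef_rot: [-3.141, 0.14, 1.207]
force: [0.7, 0.1, -1.6]
finger_gap: 0.0001
```

Run:
```python
from h import *
where();blk();f=pic("pics/s13.png");blk();where()
P=cloud(f)
for q in["tape_measure","masking_tape","padlock"]:
    x=eyes.cut_out("scene",q)[0];m=x["pixels"]&(f["depth"]>0);print(q,np.median(P[m],0).round(3))
d=P[...,:2]-J[:2];c,q=np.cos(J[2]),np.sin(J[2]);L=np.stack([d@[c,q],d@[-q,c],P[...,2]],-1).reshape(-1,3)
m=(L[:,2]>.062)&(L[:,2]<.075)&(L[:,0]<-.055)&(L[:,0]>-.12)&(abs(L[:,1])<.03);print("heel top jig",L[m].min(0).round(4),L[m].max(0).round(4),np.median(L[m,2]))
```

```text
t 31.08 jig tcp -143.0 0.7 131.6 rot [-179.97    8.02   69.17] gap 0.1 F jig -0.33 0.66 -1.56
block slope -0.0003 z at -43: 0.0658
block slope 0.0006 z at -43: 0.0656
t 31.23 jig tcp -143.2 0.8 131.9 rot [-180.      8.     69.17] gap 0.1 F jig 0.13 -0.97 0.07
tape_measure [0.353 0.075 0.052]Traceback (most recent call last):
  File "<stdin>", line 5, in <module>
IndexError: list index out of range
```

View pics/s13.png

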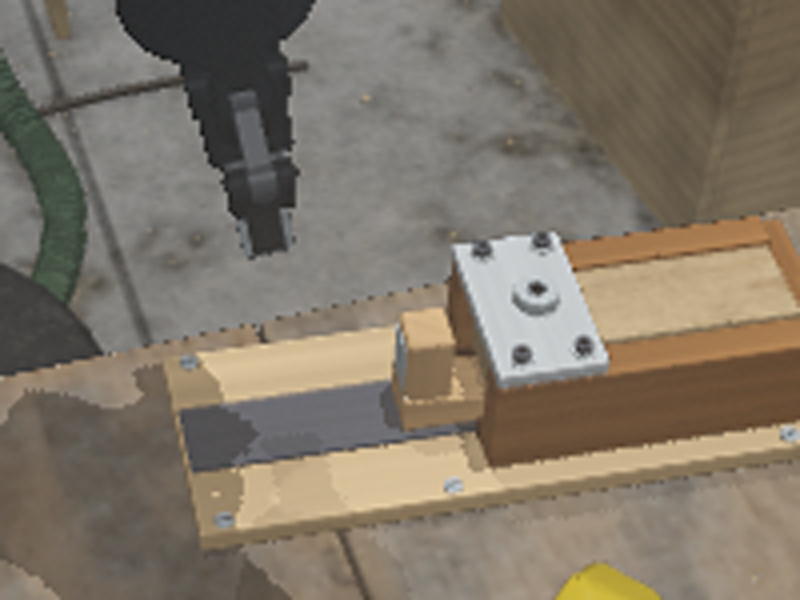

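The picture shows the wedge flat under the block, with its heel at about (425,350). The block is level at (690,275) and the gripper is clear, so I'm handing in.

Run:
```python
from h import *
f=grab("scene");P=cloud(f)
for q in["masking_tape","padlock"]:
    for x in eyes.cut_out("scene",q)[:1]:
        m=x["pixels"]&(f["depth"]>0);print(q,np.median(P[m],0).round(3))
print(manip.job_done())
```

```text
masking_tape [0.36  0.179 0.022]
padlock [0.361 0.277 0.016]
the job is handed in; nothing more can be done
None
```

The job is handed in. The wedge is under the block, and by my checks the block is level and tight against the bridge. `job_done` gave no verdict.

**What I did:** I gripped the wedge by its heel, laid it on the strip and slid its thin end under the block's drooping end. I then let go and pushed it in from behind, low on the heel, with the closed fingers. The final push was about 8.5–9 N along the jig.

**Last checks:**
- **Tightness:** After backing off, I pushed again to about 8.5 N. The fingers stopped within 0.1–0.2 mm of where they had before, so the wedge had held by itself.
- **Level:** The top of the block slopes less than 0.001 rad, against 0.049 at the start, and sits at about z = 66 mm, the height of the bridge's underside.
- **Bystanders:** The tape measure, masking tape and padlock are within about 2 mm of where they started. The network missed one of the last two on the first look but found both on the next.
- **Arm:** The gripper is clear of everything, and the task took about 31 s of the 64 s allowed.

**Not measured directly:** I can't read the contact force between wedge and block. That it lies between 5 and 20 N is inferred from the push force. Force readings wandered by up to about 1 N.

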